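# Flip up the first fence stop and butt the batten to the second

## Task

At the sawing fence, push the counterweighted arm of the first flip stop (the one just ahead of the batten) up with the fingertips, past its balance point, so that it stays raised by itself. Then push the batten by its right-hand end along the fence, under the raised arm, until its left end butts against the second stop, which stays down. Only push, gently, with the fingertips: the batten stays flat on the bed against the fence and is neither squeezed nor lifted, and the tools and other things lying on the bench stay where they are.

Things in the scene. Friction and masses are not known exactly. Their poses are not given: they have to be found in the camera images.
- station: Fixed sawing station: grey laminated bed 160 x 700 mm, top 18 mm above the bench. Origin at bench level; y runs along the fence to the left, x square to it, away from the robot. Fence face: plane x = +30 mm, 78 mm high above the bench (34 mm for y < -95 mm). For y = -95 to -30 mm a 78 mm high beech cheek stands opposite the fence, leaving a 47 mm channel that the batten runs in.
- stop_a_arm (a joint): Hinge of the first flip stop: the right-hand of two identical ones, next to the batten's left end. 0 = arm down across the batten's path; grows as it rises, 1.45 rad = fully raised. A round steel counterweight makes it balance at about 0.8: below that it falls shut, above it swings up to 1.45 by itself and stays. Lifting it from 0 takes 1 to 2 N at the lift bar.
- stop_a_hinge (a point): Point on the first stop's hinge axis, mid-width of the 24 mm wide arm, 105 mm above the bench. Axes as the station's; the hinge axis is y (positive turn about y raises). The arm points to -x (towards the robot) when down and swings up to nearly vertical.
- stop_a_bar (a point): Centre of the first stop's lift bar: a round steel cross bar at the arm's free front end, 12 mm diameter, 60 mm long along y. Arm down: 102.5 mm in front of (-x) and 18 mm below the hinge axis, 69 mm above the bed, with free space under and before it, so fingertips slanting forward can go under it from the front. Moves with the arm, which stays below 0.24 m.
- stop_b_arm (a joint): Hinge of the second flip stop, the left-hand one, identical to the first; it is down (0) and must stay down.
- stop_b_face (a point): Middle of the right-hand face of the second stop's drop leg, which the batten's left end must butt against: 22 mm in front of the fence face, 35 mm above the bench, when down. The leg is 20 mm deep in x and ends 3 mm above the bed. Axes as the station's when down: y points left, away from the batten.
- batten_center (a point): Centre of the loose planed batten, 44 mm wide (x), 300 mm long (y), 28 mm thick (z), 150 to 270 g, lying flat on the bed along the fence through the saw guide, 5 to 30 mm short of the first stop's drop leg.
- batten_left_end (a point): Centre of the batten's left end face (towards the stops).
- batten_right_end (a point): Centre of the batten's right end face, the one to push on, 14 mm above the bed and 14 mm below the batten's top; it stands out of the saw guide to the right, with free bed beyond it.
- rasp: Bystander: wood rasp with a turned handle, 270 mm long, 26 mm high, lying on the bench between robot and station. Origin on its underside near the ferrule.
- square: Bystander: try square with a 115 mm wooden stock and a 110 mm steel blade, 18 mm high, lying on the bench between robot and station. Origin under the stock's middle.
- glue: Bystander: glue bottle, 60 mm diameter, 170 mm tall, standing on the bench to the left, in front of the station. Origin at the centre of its underside.
- offcut: Bystander: batten offcut, 44 x 110 x 28 mm, lying on the bench behind the fence. Origin at the centre of its underside.

How it is judged:
By the outcome, as a careful person would: the job done as asked, in the order asked, and still so for the second after the job is handed in, with the robot touching nothing.
It also fails if it takes over 54 s, if anything falls off the work surface, if the arm or the gripper's body presses on something with over 40 N, if the wrist force passes 120 N, or if a joint passes its speed limit or range.

## Robot

A 7-joint arm with a two-finger parallel gripper is mounted at the origin on the work surface. World frame = base frame: x ahead of the robot, y to its left, z up, the work surface at z = 0. Lengths are in m, angles in rad, forces in N, time in s.
With the tool pointing down it reaches from about 0.4 to 0.85 m from the base axis. Payload 4.5 kg.
Tool frame: the origin (TCP) lies at the very end of the fingers, on their centre line; the grasp point (between the pads) lies 19 mm behind it; z points along the fingers, x is the direction in which the jaws open and shut, and the axes are right-handed (so a half turn about z gives the same grasp; the last joint's range is limited). The gripper opens to 88 mm and grips with 3 to 60 N. Pads are 18 mm wide; open, the fingers measure 123 mm over their backs; the gripper's body (75 mm by 187 mm) begins 45 mm behind the grasp point.
Start: joints at [-1.205, 0.689, -0.195, 1.565, 0.157, 0.902, -0.215], TCP at [0.204, 0.591, 0.199] pointing down, gripper open.
Joint ranges: [-3.01, 3.01], [-0.46, 2.08], [-1.47, 1.51], [0.13, 2.56], [-1, 4.14], [0.04, 2.09], [-2.66, 2.66]. Speed limits (rad/s): [2.57, 2.57, 3.14, 3.14, 3.14, 3.14, 3.14].

## Interface

Orientations are given as a unit quaternion [x, y, z, w].
In Python, from plant import * gives the robot as it stands.
- The arm moves only by the tool apply_moves, never from a script. Its argument "series" is a list of rows, each an object of numbers: "x", "y", "z": the shift along the tool's x, y, z in units of 80 cm (1.0 is 80 cm); "wx", "wy", "wz": the turn, a rotation vector about the tool's x, y, z in units of pi rad (1.0 is pi rad); "fingers": the opening, from -1 (shut) to 1 (fully open), so that 0 is half open. In form: [{"x": .., "y": .., "z": .., "wx": .., "wy": .., "wz": .., "fingers": ..}, ...]. A call has 1 to 8 rows; each row shifts and turns the pose as measured when the row begins, along the tool's axes as they then stand; what a row does not reach is not made up. A row lasts 1/8 s, in which the tool goes at most 62.5 mm and 10.7 degrees, less where a joint would pass 70% of its speed; a pose out of reach is approached as far as the arm can. A call with a number of a shift or a turn outside -1 to 1 is refused whole. A call with a gripper value outside its range is refused whole. The fingers move at their own pace and stop on an object; "force" is the grip in N (left out, the last holds). Time passes only in rows, so rows that do not move let the fingers close. It gives the time, the measured TCP pose, the force and the opening at its end, in the units of the state.
- get_state(): the state, without advancing time (a new reading comes with each control period).
- snapshot(name): name is "side" or "top"; returns (picture, depth): 480x640x3 uint8, red, green, blue; 480x640 float32, m along the optical axis (not along the pixel's ray), 0 where there is no reading.
- camera_model(name): a dict with "camera_matrix" (3x3 intrinsics, pixels), "dist_coeffs" ([k1, k2, p1, p2, k3] as OpenCV has them; the pictures are not rectified), "world_from_camera" (4x4, takes a point from camera to world coordinates). Camera axes: x right, y up, looking along -z (the intrinsics and any distortion apply to the point x, -y, -z); pixel columns grow to the right and rows downward; lengths in m; the calibration is good to about 2 mm. A picture is of the moment at which its call begins. camera_model takes no time and is no camera call.
- finish_job(): hands the job in, once; it reports no verdict.
The state is a dict: "clock": time; "q": joint angles; "qd": joint speeds; "joint_torque": joint torques, N m; "tool_pos": TCP position; "eef_rot": TCP orientation; "contact_force": force on the tool from outside, world axes, zero at the start; "moment": the same for the moment, N m; "opening": opening from 0.0 (shut) to 1.0 (fully open).
Only numpy, scipy, OpenCV 4.12 (cv2) and the standard library are available. Lean on these libraries where they do the work, as an engineer would, in place of code of your own. Each camera call takes 0.05 s, during which the arm holds its last target. There are 200 camera calls.

## Working session

There is one attempt and no reset: what is moved stays moved. The work goes in short steps, Python scripts to look and compute and a tool call to move; the robot and the scene stay as the last step left them, time stands still between calls to the robot, and variables do not carry over. Pictures are saved under pics/ and viewed, about 8 in all and at most 12, crops included, and the job is handed in when it is done.

Besides the shell and the picture viewer there is one more tool, called after "Call:" as name(argument=value, ...), one argument or row to a line, values as JSON. apply_moves: Moves the arm, as the interface text tells. Its arguments: {"type":"object","properties":{"series":{"type":"array","items":{"type":"object","properties":{"x":{"type":"number"},"y":{"type":"number"},"z":{"type":"number"},"wx":{"type":"number"},"wy":{"type":"number"},"wz":{"type":"number"},"fingers":{"type":"number"}}}},"force":{"type":"number"}},"required":["series"]}

```bash
mkdir -p pics; ls; cat > h.py <<'E'
from plant import *
import numpy as np, cv2
from scipy.spatial.transform import Rotation as R
def cloud(name):
    im,d=snapshot(name); m=camera_model(name)
    K=np.array(m["camera_matrix"]);D=np.array(m["dist_coeffs"],float);T=np.array(m["world_from_camera"])
    v,u=np.mgrid[0:480,0:640]
    p=cv2.undistortPoints(np.stack([u,v],-1).reshape(-1,1,2).astype(np.float64),K,D).reshape(480,640,2)
    P=np.stack([p[...,0]*d,-p[...,1]*d,-d],-1)
    W=P@T[:3,:3].T+T[:3,3]; W[d==0]=np.nan
    return im,d,W
def save(im,f): cv2.imwrite('pics/'+f,cv2.cvtColor(im,cv2.COLOR_RGB2BGR))
E
python3 - <<'E'
from h import *
for n in("side","top"):
    im,d,W=cloud(n); save(im,n+'0.png'); np.save(n+'0.npy',W); print(n,camera_model(n)); 
print(get_state())
E
```

```text
pics
side {'camera_matrix': array([[571.1972026 ,   0.        , 315.7553083 ],
       [  0.        , 571.1972026 , 242.06091023],
       [  0.        ,   0.        ,   1.        ]]), 'dist_coeffs': array([-0.1732559,  0.       ,  0.       ,  0.       ,  0.       ]), 'world_from_camera': array([[-0.98159108,  0.09070664, -0.16808111,  0.39497519],
       [-0.18973715, -0.5639235 ,  0.8037351 ,  0.91043772],
       [-0.02188077,  0.82083043,  0.57075269,  0.71265106],
       [ 0.        ,  0.        ,  0.        ,  1.        ]])}
top {'camera_matrix': array([[447.67477309,   0.        , 313.24937153],
       [  0.        , 447.67477309, 244.51609975],
       [  0.        ,   0.        ,   1.        ]]), 'dist_coeffs': array([-0.07822448,  0.        ,  0.        ,  0.        ,  0.        ]), 'world_from_camera': array([[-0.02565049,  0.99065772, -0.1339378 ,  0.47550138],
       [-0.99966484, -0.02494986,  0.00690708,  0.04117033],
       [ 0.00350082,  0.13407008,  0.99096567,  0.91509893],
       [ 0.        ,  0.        ,  0.        ,  1.        ]])}
{'clock': 0.1, 'q': array([-1.20521638,  0.68989145, -0.19452536,  1.56622152,  0.15730376,
        0.90250102, -0.21509426]), 'qd': array([-2.78737051e-04,  1.78123875e-05,  3.01865156e-04, -2.62397453e-03,
        1.25246799e-03,  1.02050588e-04,  7.16755357e-04]), 'joint_torque': array([-3.52086579e-03, -5.28507042e+01, -1.27181847e+00, -1.53836900e+01,
       -5.25993307e-02,  2.05410652e-03,  6.22719199e-05]), 'tool_pos': array([0.20341968, 0.59031078, 0.19860076]), 'eef_rot': array([ 8.14138824e-01,  5.80669710e-01, -6.27190607e-04,  5.20384981e-04]), 'contact_force': array([-0.15635591, -0.69778518,  0.17469393]), 'moment': array([ 0.02886384,  0.01977109, -0.0645465 ]), 'opening': 0.9996674764409302}
```

View pics/top0.png

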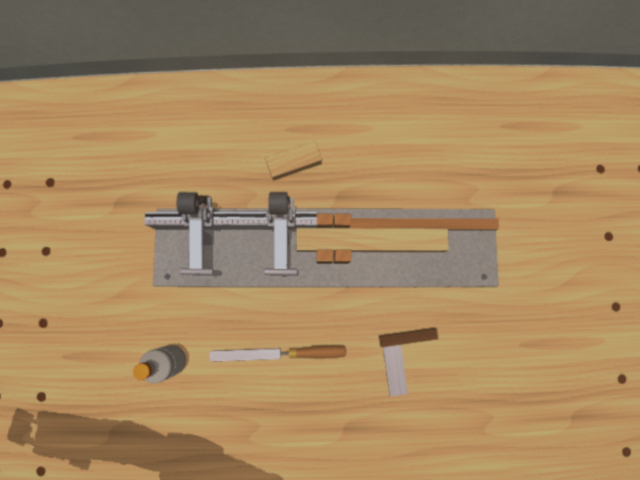

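View pics/side0.png

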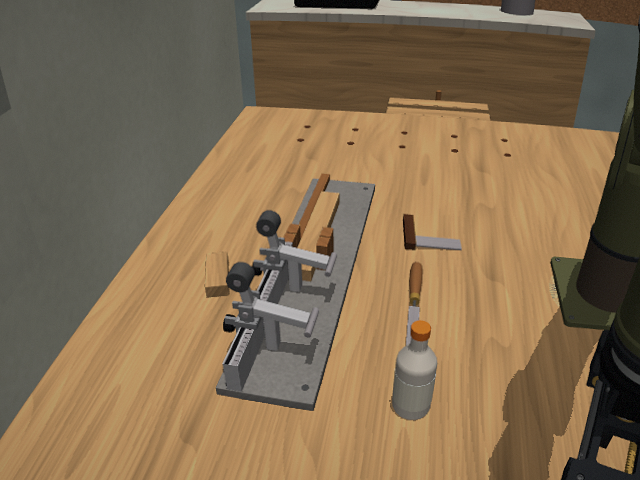

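The top view shows the bed from (153,209) to (498,287), lift bars near (281,271) and (196,271), and the batten from column 297 to 448, around row 240. The side view confirms both arms are down.

```bash
python3 - <<'E'
from h import *
W=np.load('top0.npy'); S=np.load('side0.npy'); im=cv2.imread('pics/top0.png')
def pr(*a): print(*[np.round(x,4) if not isinstance(x,str) else x for x in a])
Z=W[...,2]; X=W[...,0];Y=W[...,1]
# bed: grey & z~0.018
hsv=cv2.cvtColor(im,cv2.COLOR_BGR2HSV)
bed=(abs(Z-.018)<.006)&(hsv[...,1]<50)&(X>.45)
bed=cv2.morphologyEx(bed.astype(np.uint8),cv2.MORPH_OPEN,np.ones((3,3)))
p=W[bed>0][:,:2].astype(np.float32); r=cv2.minAreaRect(p); print('bed',r, np.median(Z[bed>0])); print(cv2.boxPoints(r))
b=(abs(Z-.046)<.006)&(hsv[...,1]>60)&(X>.5)&(X<.62)
n,l,s,c=cv2.connectedComponentsWithStats(b.astype(np.uint8))
for i in range(1,n):
    if s[i,4]>200:
        q=W[l==i]; r=cv2.minAreaRect(q[:,:2].astype(np.float32)); print('bat',s[i],r,np.median(q[:,2])); print(cv2.boxPoints(r))
# bars
for n_,C in(('top',W),('side',S)):
    for (y0,y1) in((.03,.2),(.2,.36)):
        m=(C[...,2]>.078)&(C[...,2]<.1)&(C[...,1]>y0)&(C[...,1]<y1)&(C[...,0]<.56)&(C[...,0]>.45)
        q=C[m]; 
        if len(q): pr(n_,'bar',len(q),q.min(0),q.max(0),np.median(q,0))
for nm,(u0,u1,v0,v1) in dict(rasp=(205,350,340,365),square=(375,440,325,400),glue=(130,190,340,385)).items():
    q=W[v0:v1,u0:u1].reshape(-1,3); q=q[q[:,2]>.006]; pr(nm,q.min(0),q.max(0))
m=(S[...,2]>.07)&(S[...,0]>.5)&(S[...,0]<.75)&(abs(S[...,1])<.4)
pr('cw',S[m][:,2].max())
E
```

```text
bed ((0.5911367535591125, 0.009991496801376343), (0.697944164276123, 0.1576126217842102), 88.48957824707031) 0.01931432468035499
[[ 0.50315934 -0.3367821 ]
 [ 0.6607172  -0.3409366 ]
 [ 0.67911416  0.3567651 ]
 [ 0.5215563   0.3609196 ]]
bat [ 297  228  152   23 3120] ((0.5992274284362793, -0.08244654536247253), (0.2988029718399048, 0.044591598212718964), 89.30667114257812) 0.04721309006138441
[[ 0.5751254  -0.2315673 ]
 [ 0.6197137  -0.2321069 ]
 [ 0.62332946  0.0666742 ]
 [ 0.57874113  0.0672138 ]]
top bar 270 [0.5328 0.0683 0.0886] [0.5592 0.1257 0.0998] [0.5404 0.096  0.094 ]
top bar 284 [0.5366 0.2234 0.083 ] [0.5588 0.2832 0.1   ] [0.5443 0.2515 0.0936]
side bar 261 [0.5327 0.0311 0.0789] [0.5599 0.1305 0.0999] [0.5423 0.1044 0.0932]
side bar 312 [0.5371 0.2212 0.0827] [0.5597 0.2838 0.1   ] [0.5449 0.2602 0.0939]
rasp [ 0.365  -0.0244  0.006 ] [0.4105 0.2528 0.0308]
square [ 0.2934 -0.2083  0.006 ] [ 0.4246 -0.0858  0.0245]
glue [0.3254 0.2929 0.0061] [0.4076 0.3722 0.1754]
cw 0.185
```

```bash
cat >> h.py <<'E'
def go(goal,zdir=None,xdir=None):
    """units of shift (in current axes) and of turn needed to reach goal"""
    s=get_state(); r=R.from_quat(s['eef_rot']); p=np.array(s['tool_pos'])
    print('t',round(s['clock'],2),'tcp',p.round(4),'z',r.as_matrix()[:,2].round(3),'x',r.as_matrix()[:,0].round(3),'F',np.round(s['contact_force'],1))
    if goal is not None: 
        a=r.inv().apply(np.array(goal)-p)/.8; print('shift',a.round(4),'rows',np.linalg.norm(a)*.8/.0625)
    if zdir is not None:
        z=np.array(zdir,float);z/=np.linalg.norm(z);x=np.array(xdir,float);x-=z*(x@z);x/=np.linalg.norm(x)
        g=R.from_matrix(np.c_[x,np.cross(z,x),z]); w=(r.inv()*g).as_rotvec()/np.pi
        print('turn',w.round(4),'rows',np.linalg.norm(w)*180/10.7)
        if goal is not None: print('shift after turn',(g.inv().apply(np.array(goal)-p)/.8).round(4))
E
python3 - <<'E'
from h import *
go([.40,.097,.30],[.866,-.023,-.5],[.026,1,0])
E
```

```text
t 0.1 tcp [0.2034 0.5903 0.1986] z [-0.    -0.002 -1.   ] x [ 0.326  0.945 -0.002] F [-0.2 -0.7  0.2]
shift [-0.5032  0.4332 -0.1259] rows 8.650085279325166
turn [-0.3307  0.0513 -0.0879] rows 5.821108806836828
shift after turn [-0.61    0.2406  0.1636]
```

Call:
apply_moves(
  series=[
    {"z": -0.063, "fingers": -1},
    {"z": -0.063, "fingers": -1},
    {"x": -0.056, "y": 0.048, "fingers": -1},
    {"x": -0.056, "y": 0.048, "fingers": -1},
    {"x": -0.056, "y": 0.048, "fingers": -1},
    {"x": -0.056, "y": 0.048, "fingers": -1},
    {"x": -0.056, "y": 0.048, "fingers": -1},
    {"x": -0.056, "y": 0.048, "fingers": -1},
  ],
  force=10,
)

```text
schema error: expected keys x, y, z, wx, wy, wz, fingers
```

Call:
apply_moves(
  series=[
    {"x": -0.056, "y": 0.048},
    {"x": -0.056, "y": 0.048},
    {"x": -0.028, "y": 0.024},
    {},
    {},
  ],
)

```text
schema error: expected keys x, y, z, wx, wy, wz, fingers
```

```bash
python3 - <<'E'
from h import *
go([.40,.097,.30],[.866,-.023,-.5],[.026,1,0])
E
```

```text
t 0.1 tcp [0.2034 0.5903 0.1986] z [-0.    -0.002 -1.   ] x [ 0.326  0.945 -0.002] F [-0.2 -0.7  0.2]
shift [-0.5032  0.4332 -0.1259] rows 8.650085279325166
turn [-0.3307  0.0513 -0.0879] rows 5.821108806836828
shift after turn [-0.61    0.2406  0.1636]
```

All keys are required in every row.

Call:
apply_moves(
  series=[
    {"x": 0, "y": 0, "z": -0.063, "wx": 0, "wy": 0, "wz": 0, "fingers": -1},
    {"x": 0, "y": 0, "z": -0.063, "wx": 0, "wy": 0, "wz": 0, "fingers": -1},
    {"x": -0.056, "y": 0.048, "z": 0, "wx": 0, "wy": 0, "wz": 0, "fingers": -1},
    {"x": -0.056, "y": 0.048, "z": 0, "wx": 0, "wy": 0, "wz": 0, "fingers": -1},
    {"x": -0.056, "y": 0.048, "z": 0, "wx": 0, "wy": 0, "wz": 0, "fingers": -1},
    {"x": -0.056, "y": 0.048, "z": 0, "wx": 0, "wy": 0, "wz": 0, "fingers": -1},
    {"x": -0.056, "y": 0.048, "z": 0, "wx": 0, "wy": 0, "wz": 0, "fingers": -1},
    {"x": -0.056, "y": 0.048, "z": 0, "wx": 0, "wy": 0, "wz": 0, "fingers": -1},
  ],
  force=10,
)

```text
clock: 1.1
tool_pos: [0.3354, 0.255, 0.3002]
eef_rot: [0.812, 0.584, -0.002, 0.001]
contact_force: [0.5, -0.7, 0.2]
opening: 0.115
```

Call:
apply_moves(
  series=[
    {"x": -0.056, "y": 0.048, "z": 0, "wx": 0, "wy": 0, "wz": 0, "fingers": -1},
    {"x": -0.056, "y": 0.048, "z": 0, "wx": 0, "wy": 0, "wz": 0, "fingers": -1},
    {"x": -0.056, "y": 0.048, "z": 0, "wx": 0, "wy": 0, "wz": 0, "fingers": -1},
    {"x": 0, "y": 0, "z": 0, "wx": 0, "wy": 0, "wz": 0, "fingers": -1},
  ],
)

```text
clock: 1.6
tool_pos: [0.4038, 0.0802, 0.3003]
eef_rot: [0.815, 0.58, -0.003, 0.002]
contact_force: [-1.2, 0.2, 0.6]
opening: 0.008
```

```bash
python3 - <<'E'
from h import *
go([.40,.097,.30],[.866,-.023,-.5],[.026,1,0])
E
```

```text
t 1.6 tcp [0.4038 0.0802 0.3003] z [-0.002 -0.006 -1.   ] x [ 0.327  0.945 -0.006] F [-1.2  0.2  0.6]
shift [ 0.0183 -0.0113  0.0003] rows 0.27548280551876764
turn [-0.331   0.0528 -0.0875] rows 5.827838364288844
shift after turn [ 0.0209 -0.003  -0.0044]
```

Call:
apply_moves(
  series=[
    {"x": 0, "y": 0, "z": 0, "wx": -0.0473, "wy": 0.0075, "wz": -0.0125, "fingers": -1},
    {"x": 0, "y": 0, "z": 0, "wx": -0.0473, "wy": 0.0075, "wz": -0.0125, "fingers": -1},
    {"x": 0, "y": 0, "z": 0, "wx": -0.0473, "wy": 0.0075, "wz": -0.0125, "fingers": -1},
    {"x": 0, "y": 0, "z": 0, "wx": -0.0473, "wy": 0.0075, "wz": -0.0125, "fingers": -1},
    {"x": 0, "y": 0, "z": 0, "wx": -0.0473, "wy": 0.0075, "wz": -0.0125, "fingers": -1},
    {"x": 0, "y": 0, "z": 0, "wx": -0.0473, "wy": 0.0075, "wz": -0.0125, "fingers": -1},
    {"x": 0, "y": 0, "z": 0, "wx": -0.0473, "wy": 0.0075, "wz": -0.0125, "fingers": -1},
    {"x": 0, "y": 0, "z": 0, "wx": 0, "wy": 0, "wz": 0, "fingers": -1},
  ],
)

```text
clock: 2.6
tool_pos: [0.3913, 0.0512, 0.2769]
eef_rot: [0.732, 0.625, 0.118, 0.244]
contact_force: [0.3, -0.5, -0.0]
opening: 0.006
```

```bash
python3 - <<'E'
from h import *
go([.47,.097,.10],[.866,-.023,-.5],[.026,1,0]); print(get_state()['q'].round(2))
E
```

```text
t 2.6 tcp [0.3913 0.0512 0.2769] z [ 0.478 -0.209 -0.853] x [ 0.191  0.973 -0.131] F [ 0.3 -0.5 -0. ]
shift [ 0.1034 -0.0329  0.2238] rows 3.1837392342000035
turn [-0.1663  0.0679 -0.0079] rows 3.023778866169113
shift after turn [ 0.0598 -0.1431  0.1944]
[-0.27  0.2  -0.55  2.51  1.25  0.66 -0.49]
```

```bash
python3 - <<'E'
from h import *
go([.50,.097,.22],[.866,-.023,-.5],[.026,1,0])
E
```

```text
t 2.6 tcp [0.3913 0.0512 0.2769] z [ 0.478 -0.209 -0.853] x [ 0.191  0.973 -0.131] F [ 0.3 -0.5 -0. ]
shift [0.0909 0.0749 0.1137] rows 2.09579303544784
turn [-0.1663  0.0679 -0.0079] rows 3.023778866169113
shift after turn [0.0608 0.0056 0.1519]
```

Call:
apply_moves(
  series=[
    {"x": 0.0303, "y": 0.025, "z": 0.038, "wx": 0, "wy": 0, "wz": 0, "fingers": -1},
    {"x": 0.0303, "y": 0.025, "z": 0.038, "wx": 0, "wy": 0, "wz": 0, "fingers": -1},
    {"x": 0.0303, "y": 0.025, "z": 0.038, "wx": 0, "wy": 0, "wz": 0, "fingers": -1},
    {"x": 0, "y": 0, "z": 0, "wx": -0.0416, "wy": 0.017, "wz": -0.002, "fingers": -1},
    {"x": 0, "y": 0, "z": 0, "wx": -0.0416, "wy": 0.017, "wz": -0.002, "fingers": -1},
    {"x": 0, "y": 0, "z": 0, "wx": -0.0416, "wy": 0.017, "wz": -0.002, "fingers": -1},
    {"x": 0, "y": 0, "z": 0, "wx": -0.0416, "wy": 0.017, "wz": -0.002, "fingers": -1},
    {"x": 0, "y": 0, "z": 0, "wx": 0, "wy": 0, "wz": 0, "fingers": -1},
  ],
)

```text
clock: 3.6
tool_pos: [0.5267, 0.119, 0.2074]
eef_rot: [0.652, 0.641, 0.23, 0.334]
contact_force: [-0.3, -1.1, -0.5]
opening: 0.005
```

```bash
python3 - <<'E'
from h import *
go([.50,.097,.15],[.866,-.023,-.5],[.026,1,0]); print(get_state()['q'].round(2))
im,d,W=cloud('side'); save(im,'s1.png')
E
```

```text
t 3.6 tcp [0.5267 0.119  0.2074] z [ 0.728 -0.14  -0.671] x [ 0.072  0.989 -0.128] F [-0.3 -1.1 -0.5]
shift [-0.0204 -0.0764  0.0277] rows 1.0717968417830308
turn [-0.0709  0.036   0.0241] rows 1.3987569042878227
shift after turn [-0.0283 -0.0784  0.0075]
[-0.08  0.86 -1.18  2.55  1.79  1.55 -1.03]
```

View pics/s1.png

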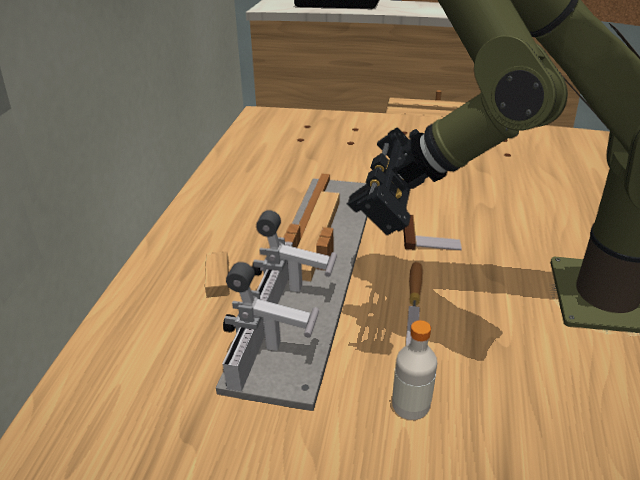

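The gripper is in front of stop A at about 42° slant and clear of everything. I'll level it and lower it in front of the bar.

```bash
python3 - <<'E'
from h import *
go([.49,.097,.075],[.743,-.02,-.669],[.026,1,0])
E
```

```text
t 3.65 tcp [0.5273 0.1179 0.2093] z [ 0.73  -0.142 -0.669] x [ 0.074  0.989 -0.129] F [0.4 0.1 0.5]
shift [-0.0075 -0.1558  0.0818] rows 2.254456905343588
turn [-0.0032  0.039   0.0202] rows 0.7406084849462091
shift after turn [-0.0273 -0.1555  0.0781]
```

Call:
apply_moves(
  series=[
    {"x": 0, "y": 0, "z": 0, "wx": -0.0016, "wy": 0.0195, "wz": 0.0101, "fingers": -1},
    {"x": 0, "y": 0, "z": 0, "wx": -0.0016, "wy": 0.0195, "wz": 0.0101, "fingers": -1},
    {"x": -0.0068, "y": -0.039, "z": 0.0195, "wx": 0, "wy": 0, "wz": 0, "fingers": -1},
    {"x": -0.0068, "y": -0.039, "z": 0.0195, "wx": 0, "wy": 0, "wz": 0, "fingers": -1},
    {"x": -0.0068, "y": -0.039, "z": 0.0195, "wx": 0, "wy": 0, "wz": 0, "fingers": -1},
    {"x": -0.0068, "y": -0.039, "z": 0.0195, "wx": 0, "wy": 0, "wz": 0, "fingers": -1},
    {"x": 0, "y": 0, "z": 0, "wx": 0, "wy": 0, "wz": 0, "fingers": -1},
  ],
)

```text
clock: 4.53
tool_pos: [0.5515, 0.1202, 0.0855]
eef_rot: [0.649, 0.65, 0.243, 0.31]
contact_force: [-0.5, -0.3, -0.4]
opening: 0.007
```

```bash
python3 - <<'E'
from h import *
go([.49,.097,.062],[.743,-.02,-.669],[.026,1,0]); print(get_state()['q'].round(2))
E
```

```text
t 4.53 tcp [0.5515 0.1202 0.0855] z [ 0.72  -0.087 -0.689] x [ 0.036  0.996 -0.087] F [-0.5 -0.3 -0.4]
shift [-0.029  -0.0756 -0.0325] rows 1.1170839630779197
turn [-0.0099  0.0212  0.0182] rows 0.49785221709745064
shift after turn [-0.031  -0.0728 -0.0369]
[ 0.05  1.43 -1.45  2.56  2.02  2.08 -0.85]
```

```bash
python3 - <<'E'
from h import *
im,d,W=cloud('side'); save(cv2.resize(im[170:370,190:460],(800,592)),'s2.png')
im,d,W2=cloud('top'); save(im,'t2.png')
E
```

```text
(no output)
```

View pics/s2.png

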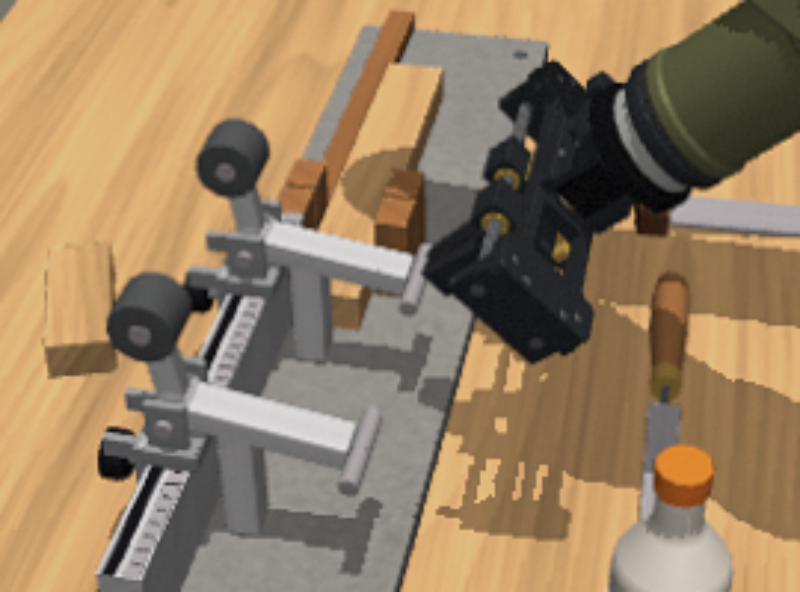

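```bash
cat >> h.py <<'E'
def proj(name,p):
    m=camera_model(name);T=np.linalg.inv(np.array(m["world_from_camera"]));q=T[:3,:3]@np.array(p,float)+T[:3,3]
    return cv2.projectPoints(np.array([[q[0],-q[1],-q[2]]]),np.zeros(3),np.zeros(3),np.array(m["camera_matrix"]),np.array(m["dist_coeffs"],float))[0].ravel()
E
python3 - <<'E'
from h import *
s=get_state(); r=R.from_quat(s['eef_rot']).as_matrix(); p=np.array(s['tool_pos'])
for k in(0,.019,.064,.1):
    a=proj('side',p-k*r[:,2]); print(k,(p-k*r[:,2]).round(3),(a-[190,170])*2.963, proj('top',p-k*r[:,2]))
im=cv2.imread('pics/t2.png'); cv2.imwrite('pics/t2c.png',cv2.resize(im[190:340,180:380],(800,600)))
E
```

```text
0 [0.554 0.121 0.091] [384.87615385 297.24490799] [267.66061996 263.28183379]
0.019 [0.54  0.122 0.104] [406.80668191 283.90056366] [266.17225678 270.21153319]
0.064 [0.508 0.126 0.135] [460.69781175 251.07781185] [262.43364864 287.65206102]
0.1 [0.481 0.129 0.159] [505.85878595 223.53825021] [259.20715955 302.74297917]
```

View pics/t2c.png

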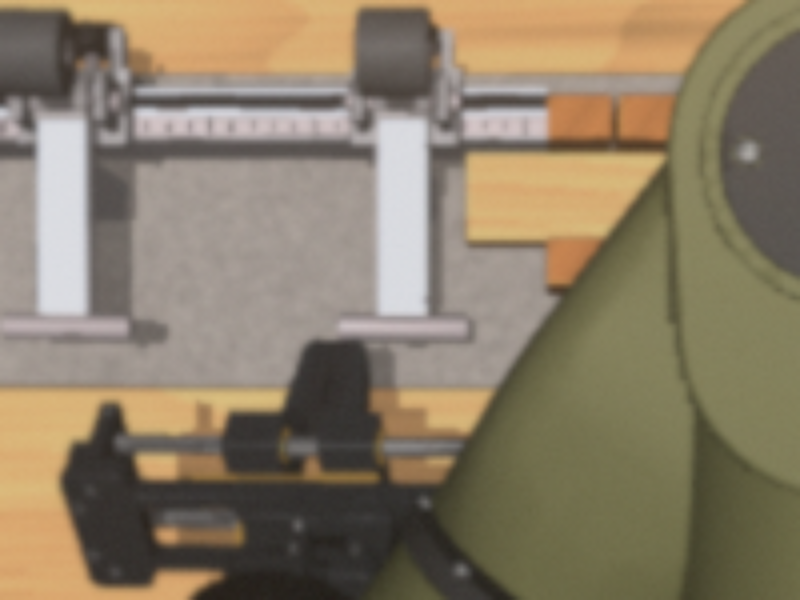

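```bash
python3 - <<'E'
from h import *
for i in range(3):
    s=get_state(); print(s['clock'],s['tool_pos'].round(4),s['q'].round(3),s['qd'].round(2))
    im,d,W=cloud('side'); 
im2,d,W2=cloud('top'); save(im2,'t3.png')
b=cv2.imread('pics/t2.png').astype(int)[...,::-1]; print('diff',np.abs(b-im2).mean())
m=(W2[...,2]>.05)&(W2[...,2]<.3)&(np.array(im2).max(-1)<70)
for v in range(268,296,3):
    u=np.where(m[v,230:300])[0]+230
    if len(u): print(v,u.min(),u.max(),np.nanmedian(W2[v,u],0).round(3))
E
```

```text
4.625 [0.554  0.1205 0.0911] [ 0.054  1.42  -1.456  2.558  2.02   2.085 -0.852] [ 0.02 -0.04 -0.05  0.   -0.    0.02 -0.  ]
4.675 [0.5545 0.1206 0.0923] [ 0.055  1.419 -1.458  2.558  2.02   2.086 -0.852] [ 0.02 -0.01 -0.04  0.   -0.    0.01  0.  ]
4.725 [0.5547 0.1205 0.0928] [ 0.056  1.419 -1.46   2.558  2.02   2.087 -0.851] [ 0.02  0.01 -0.03  0.    0.    0.01  0.  ]
diff 1.5471929253472223
277 256 270 [0.526 0.125 0.135]
280 256 271 [0.521 0.124 0.14 ]
283 254 271 [0.515 0.125 0.144]
286 253 271 [0.51  0.127 0.149]
289 252 270 [0.505 0.127 0.154]
292 251 271 [0.498 0.122 0.192]
295 237 274 [0.494 0.136 0.198]
```

```bash
python3 - <<'E'
from h import *
for n in('top','side'):
    s=get_state(); r=R.from_quat(s['eef_rot']).as_matrix(); p=np.array(s['tool_pos'])
    im,d,W=cloud(n); L=(W-p)@r
    for a in range(-100,20,10):
        m=(L[...,2]>a*1e-3)&(L[...,2]<(a+10)*1e-3)&(abs(L[...,0])<.05)&(abs(L[...,1])<.06)&(im.max(-1)<90)
        if m.sum(): print(n,a,m.sum(),'x',np.percentile(L[m][:,0],[2,98]).round(3),'y',np.percentile(L[m][:,1],[2,98]).round(3))
im=cv2.imread('pics/t3.png')[255:315,225:305]; cv2.imwrite('pics/t3c.png',cv2.resize(im,(800,600),interpolation=cv2.INTER_NEAREST))
E
```

```text
top -100 18 x [0.007 0.012] y [-0.006  0.013]
top -90 78 x [-0.016  0.015] y [-0.004  0.013]
top -80 79 x [-0.017  0.015] y [0.003 0.012]
top -70 81 x [-0.016  0.014] y [0.002 0.013]
top -60 70 x [-0.015  0.013] y [-0.004  0.013]
top -50 50 x [-0.014  0.012] y [-0.002  0.013]
side -100 4 x [0.009 0.017] y [0.011 0.012]
side -90 35 x [-0.005  0.017] y [0.006 0.012]
side -80 52 x [-0.012  0.017] y [0.005 0.013]
side -70 59 x [-0.015  0.016] y [0.005 0.012]
side -60 57 x [-0.013  0.016] y [0.002 0.013]
side -50 58 x [-0.013  0.015] y [-0.006  0.013]
side -40 1 x [-0.009 -0.009] y [0.011 0.011]
side -20 1 x [0.005 0.005] y [-0.014 -0.014]
side -10 6 x [-0.014  0.008] y [-0.016 -0.006]
side 0 1 x [-0.012 -0.012] y [-0.001 -0.001]
side 10 1 x [-0.012 -0.012] y [0.005 0.005]
```

View pics/t3c.png

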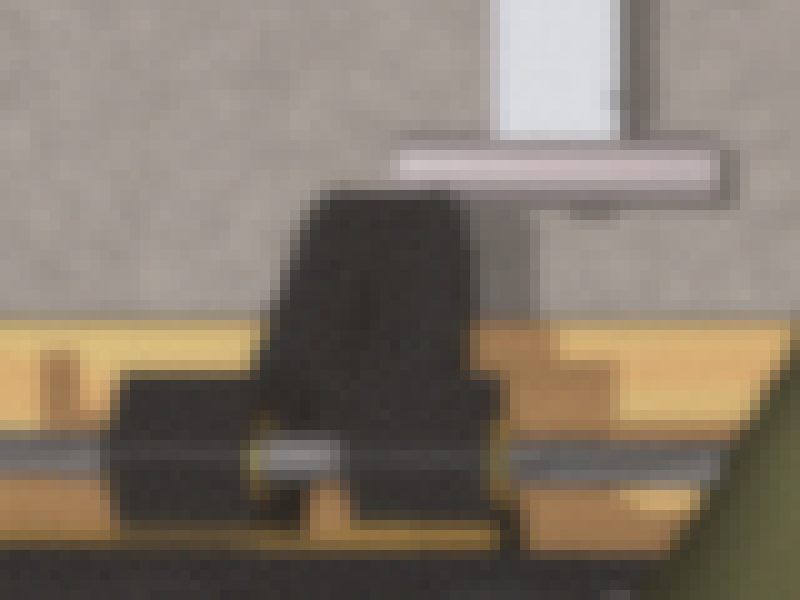

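```bash
python3 - <<'E'
from h import *
S=np.load('side0.npy'); p=np.array([0.20341968, 0.59031078, 0.19860076]); r=R.from_quat([ 8.14138824e-01,  5.80669710e-01, -6.27190607e-04,  5.20384981e-04]).as_matrix()
L=(S-p)@r; print(proj('side',p))
for a in range(-120,20,10):
    m=(L[...,2]>a*1e-3)&(L[...,2]<(a+10)*1e-3)&(abs(L[...,0])<.1)&(abs(L[...,1])<.06)
    if m.sum(): print(a,m.sum(),'x',np.percentile(L[m][:,0],[2,98]).round(3),'y',np.percentile(L[m][:,1],[2,98]).round(3))
E
```

```text
[577.35631906 502.43389115]
-120 235 x [-0.08  0.06] y [0.024 0.035]
-110 18 x [-0.083 -0.051] y [0.027 0.035]
-70 16 x [-0.046 -0.044] y [-0.008  0.001]
-60 69 x [-0.046 -0.044] y [-0.008  0.001]
-50 52 x [-0.046 -0.043] y [-0.008  0.   ]
-40 3 x [-0.046 -0.045] y [-0.008 -0.001]
```

Both depth views show the real fingertips ending about 41 mm short of the reported TCP along the tool axis, with the lateral position correct. From here on I use tip = TCP − 41 mm·z and will confirm it by contact. The arm is also at its limits in this posture, so I'll back out and come under the bar with the tool slanting forward-left instead.

Call:
apply_moves(
  series=[
    {"x": 0, "y": 0, "z": -0.06, "wx": 0, "wy": 0, "wz": 0, "fingers": -1},
    {"x": 0, "y": 0, "z": -0.06, "wx": 0, "wy": 0, "wz": 0, "fingers": -1},
    {"x": 0, "y": 0.06, "z": -0.04, "wx": 0, "wy": 0, "wz": 0, "fingers": -1},
    {"x": 0, "y": 0.06, "z": -0.03, "wx": 0, "wy": 0, "wz": 0, "fingers": -1},
    {"x": 0, "y": 0, "z": 0, "wx": 0, "wy": 0, "wz": 0, "fingers": -1},
  ],
)

```text
clock: 5.55
tool_pos: [0.5429, 0.1603, 0.2761]
eef_rot: [0.657, 0.646, 0.236, 0.309]
contact_force: [0.1, -1.1, -0.1]
opening: 0.003
```

```bash
cat >> h.py <<'E'
def tipgo(tip,zdir,xdir):
    z=np.array(zdir,float);z/=np.linalg.norm(z); s=get_state(); r=R.from_quat(s['eef_rot']).as_matrix()
    print('real tip now',(s['tool_pos']-.041*r[:,2]).round(4),'q',s['q'].round(2)); go(np.array(tip)+.041*z,z,xdir)
E
python3 - <<'E'
from h import *
tipgo([.46,.0,.25],[.345,.6,-.72],[-.866,.5,0])
tipgo([.46,.0,.25],[.345,.6,-.72],[.866,-.5,0])
E
```

```text
real tip now [0.5139 0.1644 0.3047] q [ 0.08  0.8  -1.46  2.36  1.64  1.54 -0.71]
t 5.55 tcp [0.5429 0.1603 0.2761] z [ 0.709 -0.102 -0.698] x [ 0.054  0.995 -0.089] F [ 0.1 -1.1 -0.1]
shift [-0.167  -0.1142  0.0049] rows 2.590841734750572
turn [-0.0074  0.265  -0.2312] rows 5.917169929672821
shift after turn [-0.0102 -0.185  -0.0814]
real tip now [0.5139 0.1644 0.3047] q [ 0.08  0.8  -1.46  2.36  1.64  1.54 -0.71]
t 5.55 tcp [0.5429 0.1603 0.2761] z [ 0.709 -0.102 -0.698] x [ 0.054  0.995 -0.089] F [ 0.1 -1.1 -0.1]
shift [-0.167  -0.1142  0.0049] rows 2.590841734750572
turn [0.3268 0.0091 0.7035] rows 13.050745730894663
shift after turn [ 0.0102  0.185  -0.0814]
```

Call:
apply_moves(
  series=[
    {"x": -0.0557, "y": -0.038, "z": 0, "wx": 0, "wy": 0, "wz": 0, "fingers": -1},
    {"x": -0.0557, "y": -0.038, "z": 0, "wx": 0, "wy": 0, "wz": 0, "fingers": -1},
    {"x": -0.0557, "y": -0.038, "z": 0, "wx": 0, "wy": 0, "wz": 0, "fingers": -1},
    {"x": 0, "y": 0, "z": 0, "wx": -0.001, "wy": 0.0442, "wz": -0.0385, "fingers": -1},
    {"x": 0, "y": 0, "z": 0, "wx": -0.001, "wy": 0.0442, "wz": -0.0385, "fingers": -1},
    {"x": 0, "y": 0, "z": 0, "wx": -0.001, "wy": 0.0442, "wz": -0.0385, "fingers": -1},
    {"x": 0, "y": 0, "z": 0, "wx": -0.001, "wy": 0.0442, "wz": -0.0385, "fingers": -1},
    {"x": 0, "y": 0, "z": 0, "wx": -0.001, "wy": 0.0442, "wz": -0.0385, "fingers": -1},
  ],
)

```text
clock: 6.55
tool_pos: [0.505, 0.0356, 0.2386]
eef_rot: [0.399, 0.855, 0.302, 0.137]
contact_force: [-0.9, -0.1, -0.1]
opening: 0.006
```

```bash
python3 - <<'E'
from h import *
tipgo([.47,.03,.15],[.345,.6,-.72],[-.866,.5,0])
E
```

```text
real tip now [0.4855 0.0189 0.2706] q [ 0.97  0.73 -1.3   2.36  1.81  0.31  0.51]
t 6.55 tcp [0.505  0.0356 0.2386] z [ 0.475  0.406 -0.781] x [-0.644  0.765  0.007] F [-0.9 -0.1 -0.1]
shift [ 0.0339 -0.0961  0.1126] rows 1.9439693191778937
turn [-0.0281  0.0718 -0.0847] rows 1.926906363472597
shift after turn [ 0.0343 -0.0969  0.1118]
```

Call:
apply_moves(
  series=[
    {"x": 0, "y": 0, "z": 0, "wx": -0.01, "wy": 0.025, "wz": -0.03, "fingers": -1},
    {"x": 0, "y": 0, "z": 0, "wx": -0.01, "wy": 0.025, "wz": -0.03, "fingers": -1},
    {"x": 0, "y": 0, "z": 0, "wx": -0.01, "wy": 0.025, "wz": -0.03, "fingers": -1},
    {"x": 0, "y": 0, "z": 0, "wx": 0, "wy": 0, "wz": 0, "fingers": -1},
  ],
)

```text
clock: 7.05
tool_pos: [0.5067, 0.0299, 0.2277]
eef_rot: [0.312, 0.885, 0.328, 0.113]
contact_force: [-0.1, 0.3, -0.3]
opening: 0.003
```

```bash
python3 - <<'E'
from h import *
tipgo([.49,.03,.12],[.345,.6,-.72],[-.866,.5,0])
E
```

```text
real tip now [0.4902 0.0091 0.2589] q [ 1.04  0.84 -1.31  2.27  1.26  0.26  1.33]
t 7.05 tcp [0.5067 0.0299 0.2277] z [ 0.404  0.509 -0.76 ] x [-0.78   0.626  0.005] F [-0.1  0.3 -0.3]
shift [ 0.0209 -0.0948  0.1448] rows 2.231669242633932
turn [-0.0183  0.0318 -0.0373] rows 0.8808439212544832
shift after turn [ 0.018  -0.1008  0.1411]
```

```bash
python3 - <<'E'
from h import *
d=[.404,.509,-.76];x=[-.876,.455,-.168]
tipgo([.50,.02,.12],d,x)
W=np.load('top0.npy')
m=(abs(W[...,2]-.079)<.008)&(W[...,0]<.59)&(W[...,0]>.54)&(W[...,1]<.06)&(W[...,1]>-.1); print('cheek',W[m].min(0),W[m].max(0))
E
```

```text
real tip now [0.4902 0.0091 0.2589] q [ 1.04  0.84 -1.31  2.27  1.26  0.26  1.33]
t 7.05 tcp [0.5067 0.0299 0.2277] z [ 0.404  0.509 -0.76 ] x [-0.78   0.626  0.005] F [-0.1  0.3 -0.3]
shift [-0.002  -0.0988  0.1438] rows 2.234104543399076
turn [ 0.     -0.0001 -0.0836] rows 1.4063967630080179
shift after turn [ 0.0238 -0.096   0.1438]
cheek [ 0.55632808 -0.0354339   0.07146691] [0.57993491 0.02907496 0.08408716]
```

Call:
apply_moves(
  series=[
    {"x": 0, "y": 0, "z": 0, "wx": 0, "wy": 0, "wz": -0.042, "fingers": -1},
    {"x": 0, "y": 0, "z": 0, "wx": 0, "wy": 0, "wz": -0.042, "fingers": -1},
    {"x": 0.006, "y": -0.024, "z": 0.036, "wx": 0, "wy": 0, "wz": 0, "fingers": -1},
    {"x": 0.006, "y": -0.024, "z": 0.036, "wx": 0, "wy": 0, "wz": 0, "fingers": -1},
    {"x": 0.006, "y": -0.024, "z": 0.036, "wx": 0, "wy": 0, "wz": 0, "fingers": -1},
    {"x": 0, "y": 0, "z": 0, "wx": 0, "wy": 0, "wz": 0, "fingers": -1},
  ],
)

```text
clock: 7.8
tool_pos: [0.51, 0.0401, 0.1287]
eef_rot: [0.194, 0.918, 0.309, 0.154]
contact_force: [-0.3, 0.5, 0.2]
opening: 0.003
```

```bash
python3 - <<'E'
from h import *
d=[.404,.509,-.76];x=[-.876,.455,-.168]
tipgo([.50,.03,.055],d,x)
E
```

```text
real tip now [0.4935 0.0193 0.1599] q [ 0.95  1.11 -1.3   2.35  1.98  0.47  1.  ]
t 7.8 tcp [0.51   0.0401 0.1287] z [ 0.402  0.508 -0.762] x [-0.878  0.451 -0.163] F [-0.3  0.5  0.2]
shift [ 0.0202 -0.0701  0.11  ] rows 1.6895552520145551
turn [-0.0009 -0.0004  0.0001] rows 0.016660925182370764
shift after turn [ 0.0203 -0.0704  0.1098]
```

Call:
apply_moves(
  series=[
    {"x": 0.007, "y": -0.023, "z": 0.036, "wx": 0, "wy": 0, "wz": 0, "fingers": -1},
    {"x": 0.007, "y": -0.023, "z": 0.036, "wx": 0, "wy": 0, "wz": 0, "fingers": -1},
    {"x": 0.007, "y": -0.023, "z": 0.036, "wx": 0, "wy": 0, "wz": 0, "fingers": -1},
    {"x": 0, "y": 0, "z": 0, "wx": 0, "wy": 0, "wz": 0, "fingers": -1},
  ],
)

```text
clock: 8.3
tool_pos: [0.5181, 0.052, 0.031]
eef_rot: [0.192, 0.918, 0.309, 0.157]
contact_force: [-0.5, -0.8, -0.2]
opening: 0.005
```

```bash
python3 - <<'E'
from h import *
d=[.404,.509,-.76];x=[-.876,.455,-.168]
tipgo([.540,.070,.050],d,x)
im,dd,W=cloud('top'); save(cv2.resize(im[195:345,200:400],(800,600)),'t4.png')
s=get_state(); r=R.from_quat(s['eef_rot']).as_matrix(); t=s['tool_pos']-.041*r[:,2]; L=(W-t)@r
m=(abs(L[...,0])<.02)&(abs(L[...,1])<.03)&(L[...,2]>-.06)&(L[...,2]<.03)&(im.max(-1)<70)
print('finger end along z rel. tip',np.percentile(L[m][:,2],[2,50,99]).round(4), (np.array(proj('top',t))-[200,195])*4)
E
```

```text
real tip now [0.5014 0.0312 0.0621] q [ 0.9   1.39 -1.27  2.35  2.22  0.68  0.95]
t 8.3 tcp [0.5181 0.052  0.031 ] z [ 0.408  0.508 -0.759] x [-0.876  0.451 -0.17 ] F [-0.5 -0.8 -0.2]
shift [-0.0176  0.0384  0.0558] rows 0.8965424417048542
turn [0.0002 0.0014 0.0014] rows 0.03364396349373293
shift after turn [-0.0177  0.0385  0.0557]
finger end along z rel. tip [-0.0492 -0.0256 -0.0018] [466.39854229 382.91208287]
```

View pics/t4.png

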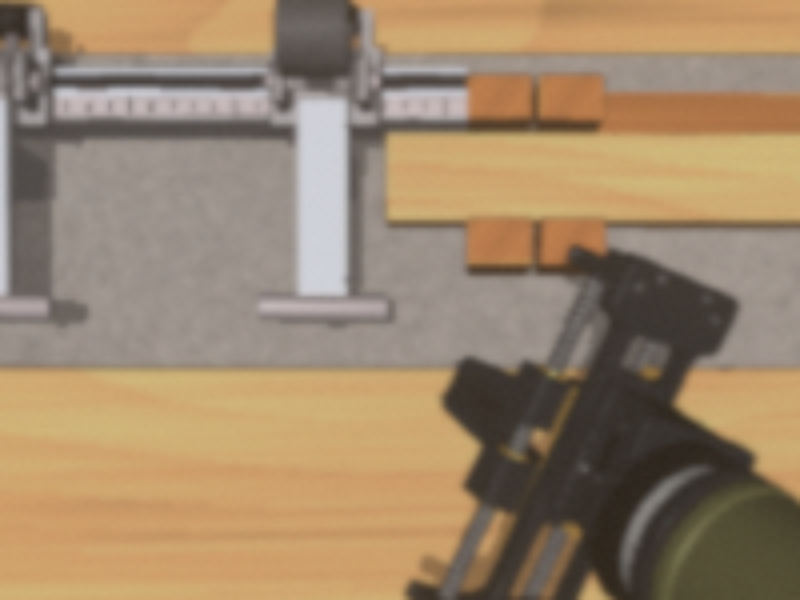

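The real tip matches the picture at (480,380). The gripper's right bracket passes above the cheek at (575,250), so I'll roll a little more to raise it.

Call:
apply_moves(
  series=[
    {"x": 0, "y": 0, "z": 0, "wx": 0, "wy": 0, "wz": -0.03, "fingers": -1},
    {"x": 0, "y": 0, "z": 0, "wx": 0, "wy": 0, "wz": -0.03, "fingers": -1},
    {"x": 0, "y": 0, "z": 0, "wx": 0, "wy": 0, "wz": 0, "fingers": -1},
  ],
)

```text
clock: 8.72
tool_pos: [0.5214, 0.0515, 0.0416]
eef_rot: [0.1, 0.931, 0.293, 0.193]
contact_force: [0.4, 0.7, -0.2]
opening: 0.004
```

```bash
python3 - <<'E'
from h import *
s=get_state(); r=R.from_quat(s['eef_rot']).as_matrix()
tipgo([.541,.074,.052],r[:,2],r[:,0])
t=s['tool_pos']-.041*r[:,2]
for sx in(-.094,.094):
  for sy in(-.037,.037): print('body corner at goal',(np.array([.541,.074,.052])+r@[sx,sy,-.064]).round(3))
print('shift units per +1cm x,y,z:',(r.T@np.eye(3)*.01/.8).round(4).tolist())
E
```

```text
real tip now [0.5043 0.0307 0.0725] q [ 0.89  1.34 -1.23  2.35  2.27  0.63  1.08]
t 8.72 tcp [0.5214 0.0515 0.0416] z [ 0.417  0.507 -0.754] x [-0.906  0.299 -0.3  ] F [ 0.4  0.7 -0.2]
shift [-0.0177  0.0321  0.0659] rows 0.9650173194448283
turn [-0.  0.  0.] rows 6.414122261899078e-16
shift after turn [-0.0177  0.0321  0.0659]
body corner at goal [ 0.597 -0.016  0.107]
body corner at goal [0.602 0.043 0.15 ]
body corner at goal [0.426 0.04  0.05 ]
body corner at goal [0.432 0.1   0.094]
shift units per +1cm x,y,z: [[-0.0113, 0.0037, -0.0038], [0.0009, 0.0101, 0.0073], [0.0052, 0.0063, -0.0094]]
```

Call:
apply_moves(
  series=[
    {"x": 0.0076, "y": -0.0146, "z": 0.0188, "wx": 0, "wy": 0, "wz": 0, "fingers": -1},
    {"x": 0, "y": 0, "z": 0, "wx": 0, "wy": 0, "wz": 0, "fingers": -1},
    {"x": -0.0065, "y": 0.0117, "z": 0.0115, "wx": 0, "wy": 0, "wz": 0, "fingers": -1},
    {"x": -0.0065, "y": 0.0117, "z": 0.0115, "wx": 0, "wy": 0, "wz": 0, "fingers": -1},
    {"x": 0, "y": 0, "z": 0, "wx": 0, "wy": 0, "wz": 0, "fingers": -1},
  ],
)

```text
clock: 9.35
tool_pos: [0.5444, 0.0742, 0.0292]
eef_rot: [0.1, 0.93, 0.293, 0.197]
contact_force: [0.0, 0.0, 0.1]
opening: 0.003
```

```bash
python3 - <<'E'
from h import *
s=get_state(); r=R.from_quat(s['eef_rot']).as_matrix()
tipgo([.541,.074,.052],r[:,2],r[:,0])
E
```

```text
real tip now [0.527  0.0535 0.0599] q [ 0.83  1.38 -1.24  2.31  2.29  0.67  1.06]
t 9.35 tcp [0.5444 0.0742 0.0292] z [ 0.424  0.506 -0.751] x [-0.903  0.301 -0.307] F [0.  0.  0.1]
shift [-0.005   0.0162  0.0279] rows 0.41759627758450435
turn [-0.  0. -0.] rows 2.2904504457502613e-16
shift after turn [-0.005   0.0162  0.0279]
```

Call:
apply_moves(
  series=[
    {"x": 0.0045, "y": -0.009, "z": 0.0115, "wx": 0, "wy": 0, "wz": 0, "fingers": -1},
    {"x": -0.0045, "y": 0.0115, "z": 0.0105, "wx": 0, "wy": 0, "wz": 0, "fingers": -1},
    {"x": -0.0045, "y": 0.0115, "z": 0.0105, "wx": 0, "wy": 0, "wz": 0, "fingers": -1},
    {"x": 0, "y": 0, "z": 0, "wx": 0, "wy": 0, "wz": 0, "fingers": -1},
  ],
)

```text
clock: 9.85
tool_pos: [0.5601, 0.0973, 0.0161]
eef_rot: [0.1, 0.93, 0.294, 0.196]
contact_force: [-0.4, 0.0, 0.2]
opening: 0.007
```

```bash
python3 - <<'E'
from h import *
s=get_state(); r=R.from_quat(s['eef_rot']).as_matrix()
tipgo([.541,.074,.052],r[:,2],r[:,0])
im,d,W=cloud('side'); save(cv2.resize(im[190:330,230:420],(800,590)),'s5.png')
im,d,W=cloud('top')
m=(W[...,2]>.07)&(abs(W[...,1]-.096)<.008)&(W[...,0]<.6)&(W[...,0]>.53); print('arm z by x',[(round(x,3),np.median(W[...,2][m&(abs(W[...,0]-x)<.004)]).round(4)) for x in(.54,.56,.58)])
E
```

```text
real tip now [0.5428 0.0765 0.0469] q [ 0.77  1.42 -1.24  2.28  2.3   0.71  1.05]
t 9.85 tcp [0.5601 0.0973 0.0161] z [ 0.423  0.507 -0.751] x [-0.903  0.301 -0.306] F [-0.4  0.   0.2]
shift [-0.0009  0.001  -0.0073] rows 0.09549855235138613
turn [-0. -0.  0.] rows 1.8312298513882654e-15
shift after turn [-0.0009  0.001  -0.0073]
arm z by x [(0.54, np.float64(0.0932)), (0.56, np.float64(0.1012)), (0.58, np.float64(0.1042))]
```

View pics/s5.png

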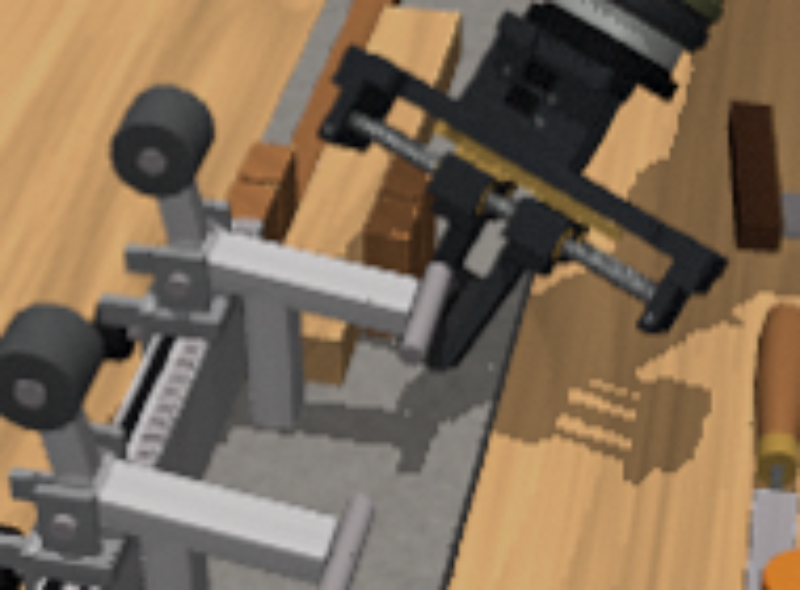

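The fingers are under the right half of bar A, with the tip near (440,360), and the arm is still down. Lifting slowly.

Call:
apply_moves(
  series=[
    {"x": -0.0038, "y": 0.0073, "z": -0.0094, "wx": 0, "wy": 0, "wz": 0, "fingers": -1},
    {"x": -0.0038, "y": 0.0073, "z": -0.0094, "wx": 0, "wy": 0, "wz": 0, "fingers": -1},
    {"x": -0.0038, "y": 0.0073, "z": -0.0094, "wx": 0, "wy": 0, "wz": 0, "fingers": -1},
    {"x": -0.0038, "y": 0.0073, "z": -0.0094, "wx": 0, "wy": 0, "wz": 0, "fingers": -1},
  ],
)

```text
clock: 10.45
tool_pos: [0.5586, 0.0945, 0.0573]
eef_rot: [0.101, 0.931, 0.292, 0.195]
contact_force: [0.9, -1.2, -1.1]
opening: 0.005
```

```bash
cat >> h.py <<'E'
def armz():
    im,d,W=cloud('side'); m=(W[...,2]>.07)&(abs(W[...,1]-.096)<.045)&(W[...,0]<.63)&(W[...,0]>.5)&(im.min(-1)>110)
    for x in np.arange(.53,.63,.01):
        k=m&(abs(W[...,0]-x)<.004)
        if k.sum()>3: print(round(x,3),W[...,2][k].max().round(3),end='; ')
    print(); return im
E
python3 - <<'E'
from h import *
s=get_state(); r=R.from_quat(s['eef_rot']).as_matrix()
tipgo([.573,.076,.155],r[:,2],r[:,0]); armz()
E
```

```text
real tip now [0.5413 0.0738 0.0882] q [ 0.78  1.32 -1.27  2.29  2.22  0.66  1.04]
t 10.45 tcp [0.5586 0.0945 0.0573] z [ 0.422  0.503 -0.754] x [-0.903  0.303 -0.304] F [ 0.9 -1.2 -1.1]
shift [-0.0604  0.0538 -0.0448] rows 1.1840472488799454
turn [ 0. -0.  0.] rows 7.137436951878349e-16
shift after turn [-0.0604  0.0538 -0.0448]
0.53 0.125; 0.54 0.128; 0.55 0.131; 0.56 0.129; 0.57 0.127; 0.58 0.125; 0.59 0.124; 0.6 0.123; 0.61 0.123; 0.62 0.12;
```

Call:
apply_moves(
  series=[
    {"x": -0.006, "y": 0.0078, "z": -0.008, "wx": 0, "wy": 0, "wz": 0, "fingers": -1},
    {"x": -0.006, "y": 0.0078, "z": -0.008, "wx": 0, "wy": 0, "wz": 0, "fingers": -1},
    {"x": -0.0083, "y": 0.008, "z": -0.0071, "wx": 0, "wy": 0, "wz": 0, "fingers": -1},
    {"x": -0.0083, "y": 0.008, "z": -0.0071, "wx": 0, "wy": 0, "wz": 0, "fingers": -1},
    {"x": -0.0083, "y": 0.008, "z": -0.0071, "wx": 0, "wy": 0, "wz": 0, "fingers": -1},
  ],
)

```text
clock: 11.12
tool_pos: [0.5785, 0.0941, 0.1116]
eef_rot: [0.103, 0.931, 0.29, 0.198]
contact_force: [1.9, -3.6, -1.3]
opening: 0.004
```

```bash
python3 - <<'E'
from h import *
s=get_state(); r=R.from_quat(s['eef_rot']).as_matrix()
tipgo([.573,.076,.155],r[:,2],r[:,0]); armz()
E
```

```text
real tip now [0.561  0.0736 0.1425] q [ 0.77  1.17 -1.27  2.24  2.07  0.54  1.08]
t 11.12 tcp [0.5785 0.0941 0.1116] z [ 0.427  0.499 -0.754] x [-0.901  0.306 -0.308] F [ 1.9 -3.6 -1.3]
shift [-0.0174  0.0126 -0.0039] rows 0.27961748384635504
turn [-0.  0. -0.] rows 1.5763961097178545e-16
shift after turn [-0.0174  0.0126 -0.0039]
0.55 0.094; 0.56 0.184; 0.57 0.184; 0.58 0.178; 0.59 0.169; 0.6 0.159; 0.61 0.151; 0.62 0.14;
```

Call:
apply_moves(
  series=[
    {"x": -0.0117, "y": 0.0066, "z": -0.0023, "wx": 0, "wy": 0, "wz": 0, "fingers": -1},
    {"x": -0.0117, "y": 0.0066, "z": -0.0023, "wx": 0, "wy": 0, "wz": 0, "fingers": -1},
    {"x": 0, "y": 0, "z": 0, "wx": 0, "wy": 0, "wz": 0, "fingers": -1},
  ],
)

```text
clock: 11.55
tool_pos: [0.5953, 0.0998, 0.1316]
eef_rot: [0.099, 0.93, 0.294, 0.198]
contact_force: [-0.1, 0.2, -0.2]
opening: 0.006
```

```bash
python3 - <<'E'
from h import *
s=get_state(); r=R.from_quat(s['eef_rot']).as_matrix()
tipgo([.47,.03,.20],r[:,2],r[:,0]); save(armz(),'s6.png')
print('shift units per +1cm x,y,z:',(r.T@np.eye(3)*.01/.8).round(4).tolist())
E
```

```text
real tip now [0.5778 0.079  0.1623] q [ 0.76  1.11 -1.24  2.19  2.    0.46  1.13]
t 11.55 tcp [0.5953 0.0998 0.1316] z [ 0.427  0.507 -0.749] x [-0.902  0.301 -0.311] F [-0.1  0.2 -0.2]
shift [ 0.0884 -0.031  -0.1239] rows 1.9882610575946709
turn [0. 0. 0.] rows 0.0
shift after turn [ 0.0884 -0.031  -0.1239]
0.55 0.237; 0.56 0.143; 0.57 0.145; 0.58 0.25; 0.59 0.147; 0.6 0.148; 0.61 0.214; 0.62 0.21; 
shift units per +1cm x,y,z: [[-0.0113, 0.0038, -0.0039], [0.0008, 0.0101, 0.0073], [0.0053, 0.0063, -0.0094]]
```

View pics/s6.png

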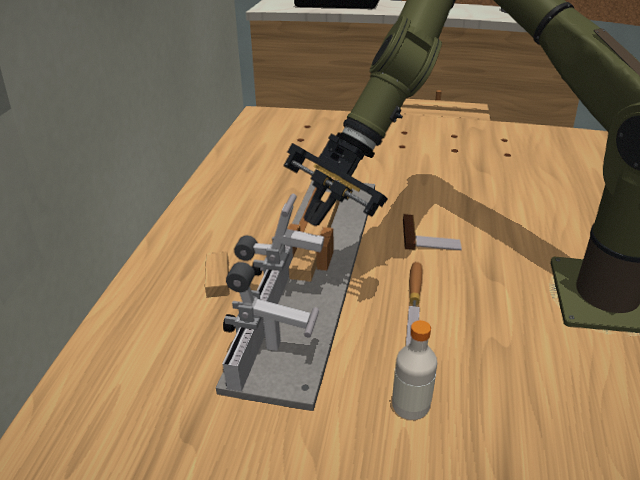

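Arm A is up by itself: its bar is at (290,205), its drop leg is horizontal, and the tool force is about zero. Retreating and moving to the batten's right end.

Call:
apply_moves(
  series=[
    {"x": 0, "y": 0, "z": -0.05, "wx": 0, "wy": 0, "wz": 0, "fingers": -1},
    {"x": 0, "y": 0, "z": -0.07, "wx": 0, "wy": 0, "wz": 0, "fingers": -1},
    {"x": -0.02, "y": -0.04, "z": -0.05, "wx": 0, "wy": 0, "wz": 0, "fingers": -1},
    {"x": -0.023, "y": -0.06, "z": -0.038, "wx": 0, "wy": 0, "wz": 0, "fingers": -1},
    {"x": -0.023, "y": -0.06, "z": -0.038, "wx": 0, "wy": 0, "wz": 0, "fingers": -1},
    {"x": 0, "y": 0, "z": 0, "wx": 0, "wy": 0, "wz": 0, "fingers": -1},
  ],
)

```text
clock: 12.35
tool_pos: [0.5593, -0.0661, 0.2072]
eef_rot: [0.108, 0.931, 0.281, 0.207]
contact_force: [-0.4, 0.5, -0.5]
opening: 0.008
```

```bash
python3 - <<'E'
from h import *
tipgo([.595,-.28,.15],[.008,.4,-.917],[-1,.02,0])
E
```

```text
real tip now [ 0.541  -0.0858  0.2382] q [ 1.17  1.01 -1.37  2.09  1.07  0.44  2.19]
t 12.35 tcp [ 0.5593 -0.0661  0.2072] z [ 0.445  0.479 -0.757] x [-0.891  0.317 -0.324] F [-0.4  0.5 -0.5]
shift [-0.0801 -0.2655 -0.0084] rows 3.5514690617909723
turn [ 0.0558  0.1412 -0.0354] rows 2.6230971291653566
shift after turn [-0.05   -0.2727  0.0102]
```

Call:
apply_moves(
  series=[
    {"x": 0, "y": 0, "z": 0, "wx": 0.0186, "wy": 0.047, "wz": -0.0118, "fingers": -1},
    {"x": 0, "y": 0, "z": 0, "wx": 0.0186, "wy": 0.047, "wz": -0.0118, "fingers": -1},
    {"x": 0, "y": 0, "z": 0, "wx": 0.0186, "wy": 0.047, "wz": -0.0118, "fingers": -1},
    {"x": 0, "y": 0, "z": 0, "wx": 0, "wy": 0, "wz": 0, "fingers": -1},
  ],
)

```text
clock: 12.85
tool_pos: [0.5548, -0.0626, 0.2045]
eef_rot: [0.005, 0.979, 0.203, -0.006]
contact_force: [-0.3, -0.2, -0.3]
opening: 0.005
```

```bash
python3 - <<'E'
from h import *
tipgo([.595,-.28,.15],[.008,.4,-.917],[-1,.02,0])
E
```

```text
real tip now [ 0.5552 -0.0789  0.2421] q [ 0.91  1.04 -1.39  1.66  0.69  1.15  2.6 ]
t 12.85 tcp [ 0.5548 -0.0626  0.2045] z [-0.01   0.398 -0.917] x [-1.     0.007  0.013] F [-0.3 -0.2 -0.3]
shift [-0.0538 -0.2758  0.0051] rows 3.5968639355133796
turn [-0.0008 -0.0056  0.0022] rows 0.10207286831544206
shift after turn [-0.0557 -0.2754  0.0054]
```

Call:
apply_moves(
  series=[
    {"x": -0.0139, "y": -0.069, "z": 0.001, "wx": 0, "wy": 0, "wz": 0, "fingers": -1},
    {"x": -0.0139, "y": -0.069, "z": 0.001, "wx": 0, "wy": 0, "wz": 0, "fingers": -1},
    {"x": -0.0139, "y": -0.069, "z": 0.001, "wx": 0, "wy": 0, "wz": 0, "fingers": -1},
    {"x": 0, "y": 0, "z": 0, "wx": 0, "wy": 0, "wz": 0.059, "fingers": -1},
    {"x": 0, "y": 0, "z": 0, "wx": 0, "wy": 0, "wz": 0.059, "fingers": -1},
    {"x": 0, "y": 0, "z": 0, "wx": 0, "wy": 0, "wz": 0.059, "fingers": -1},
    {"x": 0, "y": 0, "z": 0, "wx": 0, "wy": 0, "wz": 0.059, "fingers": -1},
    {"x": 0, "y": 0, "z": 0, "wx": 0, "wy": 0, "wz": 0.059, "fingers": -1},
  ],
)

```text
clock: 13.85
tool_pos: [0.5662, -0.1817, 0.1162]
eef_rot: [0.469, 0.864, 0.166, -0.08]
contact_force: [0.8, -0.1, 0.3]
opening: 0.004
```

Call:
apply_moves(
  series=[
    {"x": 0, "y": 0, "z": 0, "wx": 0, "wy": 0, "wz": 0.059, "fingers": -1},
    {"x": 0, "y": 0, "z": 0, "wx": 0, "wy": 0, "wz": 0.059, "fingers": -1},
    {"x": 0, "y": 0, "z": 0, "wx": 0, "wy": 0, "wz": 0.059, "fingers": -1},
    {"x": 0, "y": 0, "z": 0, "wx": 0, "wy": 0, "wz": 0.059, "fingers": -1},
    {"x": 0, "y": 0, "z": 0, "wx": 0, "wy": 0, "wz": 0.059, "fingers": -1},
    {"x": 0, "y": 0, "z": 0, "wx": 0, "wy": 0, "wz": 0.059, "fingers": -1},
    {"x": 0, "y": 0, "z": 0, "wx": 0, "wy": 0, "wz": 0.059, "fingers": -1},
    {"x": 0, "y": 0, "z": 0, "wx": 0, "wy": 0, "wz": 0.059, "fingers": -1},
  ],
)

```text
clock: 14.85
tool_pos: [0.5524, -0.1804, 0.1089]
eef_rot: [0.932, 0.312, 0.068, -0.17]
contact_force: [-0.6, 0.4, -0.1]
opening: 0.004
```

```bash
python3 - <<'E'
from h import *
tipgo([.595,-.28,.15],[.008,.4,-.917],[1,-.02,0])
E
```

```text
real tip now [ 0.5516 -0.1951  0.1472] q [ 0.9   0.99 -0.89  1.63  0.45  0.9   0.6 ]
t 14.85 tcp [ 0.5524 -0.1804  0.1089] z [ 0.02   0.36  -0.933] x [0.796 0.558 0.233] F [-0.6  0.4 -0.1]
shift [-0.0144  0.109  -0.0404] rows 1.4992400520365763
turn [0.0146 0.0006 0.2127] rows 3.586957154956146
shift after turn [ 0.0557  0.0926 -0.0452]
```

Call:
apply_moves(
  series=[
    {"x": 0, "y": 0, "z": 0, "wx": 0.004, "wy": 0, "wz": 0.053, "fingers": -1},
    {"x": 0, "y": 0, "z": 0, "wx": 0.004, "wy": 0, "wz": 0.053, "fingers": -1},
    {"x": 0, "y": 0, "z": 0, "wx": 0.004, "wy": 0, "wz": 0.053, "fingers": -1},
    {"x": 0, "y": 0, "z": 0, "wx": 0.004, "wy": 0, "wz": 0.053, "fingers": -1},
    {"x": 0.0278, "y": 0.046, "z": -0.0226, "wx": 0, "wy": 0, "wz": 0, "fingers": -1},
    {"x": 0.0278, "y": 0.046, "z": -0.0226, "wx": 0, "wy": 0, "wz": 0, "fingers": -1},
    {"x": 0, "y": 0, "z": 0, "wx": 0, "wy": 0, "wz": 0, "fingers": -1},
  ],
)

```text
clock: 15.72
tool_pos: [0.5803, -0.2652, 0.1047]
eef_rot: [0.979, -0.025, -0.005, -0.204]
contact_force: [-0.2, 1.0, -0.2]
opening: 0.007
```

```bash
python3 - <<'E'
from h import *
im,d,W=cloud('top'); Z=W[...,2]; hsv=cv2.cvtColor(im,cv2.COLOR_RGB2HSV); X=W[...,0];Y=W[...,1]
b=(abs(Z-.046)<.005)&(hsv[...,1]>60)&(X>.57)&(X<.63)&(Y<.1)&(Y>-.3)&(hsv[...,2]>150)
q=W[b]; e=q[:,1]<-.15
print('batten y',q[:,1].min(),q[:,1].max(),'right x',np.percentile(q[e][:,0],[1,99]))
tipgo([.599,-.265,.10],[.008,.4,-.917],[1,-.02,0])
E
```

```text
batten y -0.23130478848084363 0.06714582831990938 right x [0.5775538  0.62073526]
real tip now [ 0.5793 -0.279   0.1425] q [ 0.87  1.03 -0.71  1.36  0.24  1.08  0.22]
t 15.78 tcp [ 0.5792 -0.2625  0.105 ] z [-0.003  0.403 -0.915] x [ 0.999 -0.044 -0.022] F [-0.8  0.3 -0.7]
shift [0.0256 0.0042 0.0556] rows 0.7854547670293908
turn [-0.0009  0.0034 -0.0098] rows 0.17461975813731034
shift after turn [0.0248 0.0049 0.0559]
```

Call:
apply_moves(
  series=[
    {"x": 0.007, "y": 0.0098, "z": 0.034, "wx": 0, "wy": 0, "wz": -0.009, "fingers": -1},
    {"x": 0.007, "y": 0.0098, "z": 0.034, "wx": 0, "wy": 0, "wz": 0, "fingers": -1},
    {"x": 0.007, "y": 0.0098, "z": 0.034, "wx": 0, "wy": 0, "wz": 0, "fingers": -1},
    {"x": 0, "y": 0, "z": 0, "wx": 0, "wy": 0, "wz": 0, "fingers": -1},
  ],
)

```text
clock: 16.27
tool_pos: [0.5895, -0.244, 0.0182]
eef_rot: [0.978, -0.008, -0.005, -0.208]
contact_force: [-0.9, -0.3, 0.0]
opening: 0.006
```

```bash
python3 - <<'E'
from h import *
tipgo([.600,-.262,.030],[.008,.4,-.917],[1,-.02,0])
s=get_state(); r=R.from_quat(s['eef_rot']).as_matrix(); print((r.T*.0125).round(4).tolist())
E
```

```text
real tip now [ 0.5898 -0.2607  0.0556] q [ 0.83  1.15 -0.68  1.38  0.29  0.95  0.23]
t 16.27 tcp [ 0.5895 -0.244   0.0182] z [-0.007  0.407 -0.914] x [ 1.    -0.013 -0.014] F [-0.9 -0.3  0. ]
shift [0.014  0.0146 0.0285] rows 0.4477854539929676
turn [-0.0023  0.005   0.0003] rows 0.09196410508367768
shift after turn [0.0136 0.0144 0.0288]
[[0.0125, -0.0002, -0.0002], [-0.0002, -0.0114, -0.0051], [-0.0001, 0.0051, -0.0114]]
```

Call:
apply_moves(
  series=[
    {"x": 0.007, "y": 0.0073, "z": 0.0144, "wx": 0, "wy": 0, "wz": 0, "fingers": -1},
    {"x": 0.007, "y": 0.0073, "z": 0.0144, "wx": 0, "wy": 0, "wz": 0, "fingers": -1},
    {"x": 0, "y": 0, "z": 0, "wx": 0, "wy": 0, "wz": 0, "fingers": -1},
  ],
)

```text
clock: 16.65
tool_pos: [0.6011, -0.245, -0.007]
eef_rot: [0.978, -0.007, -0.004, -0.208]
contact_force: [0.1, 0.6, 0.5]
opening: 0.004
```

```bash
python3 - <<'E'
from h import *
tipgo([.600,-.262,.030],[.008,.4,-.917],[1,-.02,0])
im,d,W=cloud('top')
s=get_state(); r=R.from_quat(s['eef_rot']).as_matrix(); t=s['tool_pos']-.041*r[:,2]
im=im.copy(); cv2.circle(im,tuple(int(v) for v in proj('top',t)),1,(255,0,0),-1); save(cv2.resize(im[180:330,340:540],(800,600)),'t7.png')
E
```

```text
real tip now [ 0.6013 -0.2617  0.0305] q [ 0.81  1.19 -0.67  1.34  0.31  0.94  0.24]
t 16.65 tcp [ 0.6011 -0.245  -0.007 ] z [-0.005  0.406 -0.914] x [ 1.    -0.013 -0.012] F [0.1 0.6 0.5]
shift [-0.001   0.001   0.0004] rows 0.01835136886747114
turn [-0.0021  0.0043  0.0007] rows 0.08145271281318488
shift after turn [-0.001   0.001   0.0004]
```

View pics/t7.png

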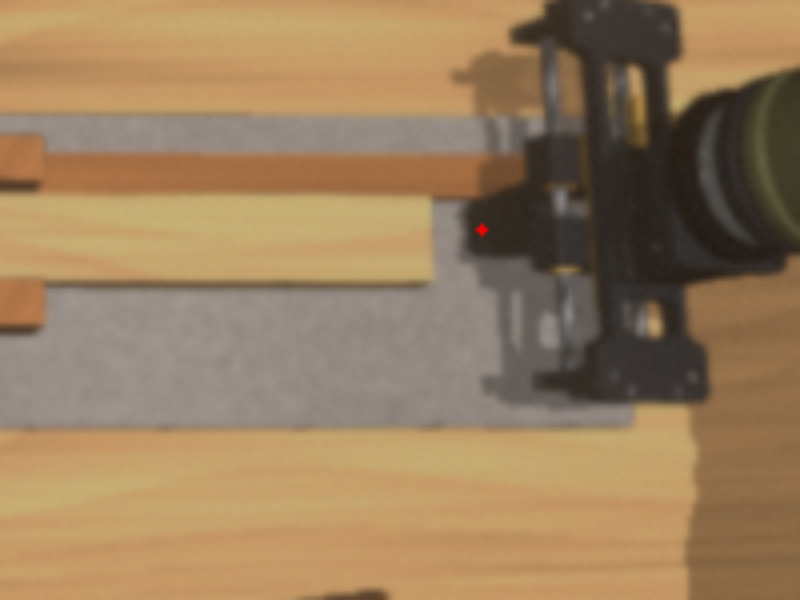

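The fingertip is about 16 mm clear of the batten end and about 4 mm too far toward the fence. I'll shift it back and start pushing.

Call:
apply_moves(
  series=[
    {"x": -0.005, "y": 0, "z": 0, "wx": 0, "wy": 0, "wz": 0, "fingers": -1},
    {"x": 0, "y": -0.0114, "z": 0.0051, "wx": 0, "wy": 0, "wz": 0, "fingers": -1},
    {"x": 0, "y": -0.0068, "z": 0.003, "wx": 0, "wy": 0, "wz": 0, "fingers": -1},
    {"x": 0, "y": -0.0068, "z": 0.003, "wx": 0, "wy": 0, "wz": 0, "fingers": -1},
    {"x": 0, "y": -0.0068, "z": 0.003, "wx": 0, "wy": 0, "wz": 0, "fingers": -1},
  ],
)

```text
clock: 17.32
tool_pos: [0.5981, -0.2165, -0.0049]
eef_rot: [0.978, -0.008, -0.003, -0.207]
contact_force: [0.5, -0.4, 0.8]
opening: -0.0
```

```bash
cat >> h.py <<'E'
def batten():
    im,d,W=cloud('top'); Z=W[...,2]; hsv=cv2.cvtColor(im,cv2.COLOR_RGB2HSV); X=W[...,0];Y=W[...,1]
    b=(abs(Z-.046)<.006)&(hsv[...,1]>60)&(X>.565)&(X<.632)&(Y<.3)&(Y>-.3)&(hsv[...,2]>150)
    b=cv2.morphologyEx(b.astype(np.uint8),cv2.MORPH_OPEN,np.ones((3,3)))
    q=W[b>0]; y1=q[:,1].max(); y0=q[:,1].min()
    print('batten y',y0.round(4),y1.round(4),'z',np.median(q[:,2]).round(4))
    for a in np.arange(y0+.02,y1,.05):
        k=abs(q[:,1]-a)<.006
        if k.sum()>5: print('  y',a.round(3),'x',q[k][:,0].min().round(4),q[k][:,0].max().round(4))
    return im
E
python3 - <<'E'
from h import *
tipgo([.600,-.068,.030],[.008,.4,-.917],[1,-.02,0]); batten()
E
```

```text
real tip now [ 0.5982 -0.2331  0.0326] q [ 0.79  1.17 -0.67  1.41  0.3   0.88  0.2 ]
t 17.32 tcp [ 0.5981 -0.2165 -0.0049] z [-0.002  0.404 -0.915] x [ 1.    -0.014 -0.009] F [ 0.5 -0.4  0.8]
shift [-1.000e-04 -1.871e-01  8.640e-02] rows 2.638586950133959
turn [-0.0015  0.0033  0.0007] rows 0.06290478127781039
shift after turn [-0.0014 -0.1876  0.0855]
batten y -0.2227 0.077 z 0.0472
  y -0.203 x 0.5757 0.6203
  y -0.153 x 0.579 0.6193
  y -0.103 x 0.5785 0.6209
  y -0.053 x 0.5794 0.6217
  y -0.003 x 0.5828 0.6228
  y 0.047 x 0.5823 0.6243
```

Call:
apply_moves(
  series=[
    {"x": 0.0002, "y": -0.0091, "z": 0.0045, "wx": 0, "wy": 0, "wz": 0, "fingers": -1},
    {"x": 0.0002, "y": -0.0091, "z": 0.0045, "wx": 0, "wy": 0, "wz": 0, "fingers": -1},
    {"x": 0.0002, "y": -0.0091, "z": 0.0045, "wx": 0, "wy": 0, "wz": 0, "fingers": -1},
    {"x": 0.0002, "y": -0.0091, "z": 0.0045, "wx": 0, "wy": 0, "wz": 0, "fingers": -1},
    {"x": 0.0002, "y": -0.0091, "z": 0.0045, "wx": 0, "wy": 0, "wz": 0, "fingers": -1},
    {"x": 0.0002, "y": -0.0091, "z": 0.0045, "wx": 0, "wy": 0, "wz": 0, "fingers": -1},
    {"x": 0.0002, "y": -0.0091, "z": 0.0045, "wx": 0, "wy": 0, "wz": 0, "fingers": -1},
    {"x": 0.0002, "y": -0.0091, "z": 0.0045, "wx": 0, "wy": 0, "wz": 0, "fingers": -1},
  ],
)

```text
clock: 18.38
tool_pos: [0.6012, -0.1473, -0.0073]
eef_rot: [0.978, -0.008, -0.002, -0.206]
contact_force: [-0.5, -1.8, 1.4]
opening: 0.005
```

```bash
python3 - <<'E'
from h import *
tipgo([.600,-.068,.030],[.008,.4,-.917],[1,-.02,0]); batten()
E
```

```text
real tip now [ 0.6012 -0.1638  0.0302] q [ 0.71  1.14 -0.66  1.52  0.3   0.76  0.1 ]
t 18.38 tcp [ 0.6012 -0.1473 -0.0073] z [-0.001  0.404 -0.915] x [ 1.    -0.014 -0.007] F [-0.5 -1.8  1.4]
shift [-0.0028 -0.1092  0.0487] rows 1.5306972005654724
turn [-0.0014  0.0029  0.0007] rows 0.05502635443574254
shift after turn [-0.0034 -0.1094  0.0482]
batten y -0.153 0.1456 z 0.0473
  y -0.133 x 0.5796 0.6216
  y -0.083 x 0.5807 0.6229
  y -0.033 x 0.5819 0.6222
  y 0.017 x 0.5852 0.6234
  y 0.067 x 0.5806 0.6225
  y 0.117 x 0.582 0.624
```

Call:
apply_moves(
  series=[
    {"x": 0.0002, "y": -0.0091, "z": 0.0041, "wx": 0, "wy": 0, "wz": 0, "fingers": -1},
    {"x": 0.0002, "y": -0.0091, "z": 0.0041, "wx": 0, "wy": 0, "wz": 0, "fingers": -1},
    {"x": 0.0002, "y": -0.0091, "z": 0.0041, "wx": 0, "wy": 0, "wz": 0, "fingers": -1},
    {"x": 0.0002, "y": -0.0091, "z": 0.0041, "wx": 0, "wy": 0, "wz": 0, "fingers": -1},
    {"x": 0.0002, "y": -0.0091, "z": 0.0041, "wx": 0, "wy": 0, "wz": 0, "fingers": -1},
    {"x": 0.0002, "y": -0.0091, "z": 0.0041, "wx": 0, "wy": 0, "wz": 0, "fingers": -1},
    {"x": 0.0002, "y": -0.0091, "z": 0.0041, "wx": 0, "wy": 0, "wz": 0, "fingers": -1},
  ],
)

```text
clock: 19.3
tool_pos: [0.6029, -0.0862, -0.0075]
eef_rot: [0.978, -0.007, -0.002, -0.207]
contact_force: [0.5, -1.1, 1.4]
opening: 0.008
```

```bash
python3 - <<'E'
from h import *
tipgo([.600,-.068,.030],[.008,.4,-.917],[1,-.02,0]); save(batten(),'t8.png')
im,d,W=cloud('side'); m=(W[...,2]>.022)&(W[...,2]<.06)&(W[...,0]>.575)&(W[...,0]<.61)&(W[...,1]>.215)&(W[...,1]<.3)
q=W[m&(im.max(-1)-im.min(-1)<40)]; print('leg B pts',len(q),np.percentile(q,[2,50,98],axis=0).round(3) if len(q) else '')
E
```

```text
real tip now [ 0.603  -0.1028  0.03  ] q [ 0.63  1.12 -0.65  1.6   0.29  0.67  0.02]
t 19.3 tcp [ 0.6029 -0.0862 -0.0075] z [-0.002  0.405 -0.914] x [ 1.    -0.013 -0.008] F [ 0.5 -1.1  1.4]
shift [-0.0038 -0.0395  0.0176] rows 0.5553416669804054
turn [-0.0017  0.0031  0.001 ] rows 0.062581457559172
shift after turn [-0.0041 -0.0395  0.0174]
batten y -0.0923 0.2069 z 0.0473
  y -0.072 x 0.5812 0.6235
  y -0.022 x 0.5844 0.6227
  y 0.028 x 0.5813 0.6241
  y 0.078 x 0.5809 0.6226
  y 0.128 x 0.5821 0.6243
  y 0.178 x 0.5815 0.6236
leg B pts 151 [[0.577 0.241 0.022]
 [0.603 0.261 0.042]
 [0.61  0.294 0.06 ]]
```

Call:
apply_moves(
  series=[
    {"x": 0, "y": -0.0068, "z": 0.003, "wx": 0, "wy": 0, "wz": 0, "fingers": -1},
    {"x": 0, "y": -0.0068, "z": 0.003, "wx": 0, "wy": 0, "wz": 0, "fingers": -1},
    {"x": 0, "y": -0.0068, "z": 0.003, "wx": 0, "wy": 0, "wz": 0, "fingers": -1},
    {"x": 0, "y": -0.0046, "z": 0.002, "wx": 0, "wy": 0, "wz": 0, "fingers": -1},
  ],
)

```text
clock: 19.9
tool_pos: [0.6028, -0.0623, -0.0076]
eef_rot: [0.978, -0.007, -0.003, -0.207]
contact_force: [-0.6, -0.8, 0.7]
opening: 0.009
```

Call:
apply_moves(
  series=[
    {"x": 0, "y": -0.0034, "z": 0.0015, "wx": 0, "wy": 0, "wz": 0, "fingers": -1},
    {"x": 0, "y": -0.0034, "z": 0.0015, "wx": 0, "wy": 0, "wz": 0, "fingers": -1},
  ],
)

```text
clock: 20.15
tool_pos: [0.6028, -0.056, -0.0076]
eef_rot: [0.978, -0.007, -0.003, -0.207]
contact_force: [-0.3, -2.3, 0.6]
opening: 0.007
```

```bash
python3 - <<'E'
from h import *
tipgo([.600,-.068,.030],[.008,.4,-.917],[1,-.02,0]); batten()
E
```

```text
real tip now [ 0.603  -0.0726  0.0298] q [ 0.59  1.11 -0.65  1.63  0.29  0.63 -0.02]
t 20.15 tcp [ 0.6028 -0.056  -0.0076] z [-0.003  0.406 -0.914] x [ 1.    -0.012 -0.009] F [-0.3 -2.3  0.6]
shift [-0.0032 -0.005   0.0022] rows 0.08063249503061826
turn [-0.0019  0.0035  0.0012] rows 0.0705754192485067
shift after turn [-0.0032 -0.005   0.0021]
batten y -0.0622 0.2381 z 0.0473
  y -0.042 x 0.5818 0.6241
  y 0.008 x 0.5851 0.6232
  y 0.058 x 0.5821 0.6239
  y 0.158 x 0.5827 0.6249
  y 0.208 x 0.5819 0.6242
```

Nearly there. Creeping forward 2 mm at a time and watching the force.

Call:
apply_moves(
  series=[
    {"x": 0, "y": -0.0026, "z": 0.0012, "wx": 0, "wy": 0, "wz": 0, "fingers": -1},
    {"x": 0, "y": -0.0026, "z": 0.0012, "wx": 0, "wy": 0, "wz": 0, "fingers": -1},
  ],
)

```text
clock: 20.45
tool_pos: [0.6029, -0.0536, -0.008]
eef_rot: [0.979, -0.007, -0.003, -0.206]
contact_force: [-1.8, -7.6, 4.9]
opening: 0.005
```

Call:
apply_moves(
  series=[
    {"x": 0, "y": -0.0026, "z": 0.0012, "wx": 0, "wy": 0, "wz": 0, "fingers": -1},
    {"x": 0, "y": -0.0026, "z": 0.0012, "wx": 0, "wy": 0, "wz": 0, "fingers": -1},
  ],
)

```text
clock: 20.7
tool_pos: [0.6031, -0.054, -0.0082]
eef_rot: [0.979, -0.009, -0.003, -0.203]
contact_force: [-0.6, -4.6, 4.0]
opening: 0.005
```

The force jumped and the motion stopped, so the batten is butted. Backing off straight away from it and checking.

Call:
apply_moves(
  series=[
    {"x": 0, "y": 0.015, "z": -0.007, "wx": 0, "wy": 0, "wz": 0, "fingers": -1},
    {"x": 0, "y": 0.04, "z": -0.02, "wx": 0, "wy": 0, "wz": 0, "fingers": -1},
    {"x": 0, "y": 0.02, "z": -0.05, "wx": 0, "wy": 0, "wz": 0, "fingers": -1},
    {"x": 0, "y": 0, "z": -0.07, "wx": 0, "wy": 0, "wz": 0, "fingers": -1},
    {"x": 0, "y": 0, "z": -0.07, "wx": 0, "wy": 0, "wz": 0, "fingers": -1},
    {"x": 0, "y": 0, "z": 0, "wx": 0, "wy": 0, "wz": 0, "fingers": -1},
  ],
)

```text
clock: 21.45
tool_pos: [0.6016, -0.1833, 0.1301]
eef_rot: [0.979, -0.01, -0.003, -0.205]
contact_force: [-0.6, 0.1, -0.0]
opening: 0.008
```

```bash
python3 - <<'E'
from h import *
tipgo([.600,-.068,.030],[.008,.4,-.917],[1,-.02,0]); im=batten()
S,_,W=cloud('side')
a=cv2.resize(im[190:300,130:350],(800,400)); b=cv2.resize(S[180:400,190:470],(800,0) if 0 else (255,200))
c=np.zeros((600,800,3),np.uint8); c[:400]=a; c[400:,:255]=b; b2=cv2.resize(S[150:450,240:640][:,:],(266,200)); c[400:,270:536]=b2; c[400:,540:800]=cv2.resize(im,(260,200)); save(c,'f9.png')
E
```

```text
real tip now [ 0.6017 -0.1998  0.1677] q [ 0.78  0.98 -0.73  1.43  0.22  1.02  0.13]
t 21.45 tcp [ 0.6016 -0.1833  0.1301] z [-0.002  0.401 -0.916] x [ 1.    -0.018 -0.01 ] F [-0.6  0.1 -0. ]
shift [-0.0028 -0.0817  0.2237] rows 3.0489234815939272
turn [-0.0004  0.0032 -0.0006] rows 0.05579228928663655
shift after turn [-0.0049 -0.082   0.2236]
batten y -0.061 0.2381 z 0.0473
  y -0.041 x 0.5816 0.6244
  y 0.009 x 0.585 0.623
  y 0.059 x 0.5825 0.6243
  y 0.159 x 0.5829 0.625
  y 0.209 x 0.582 0.6243
```

View pics/f9.png

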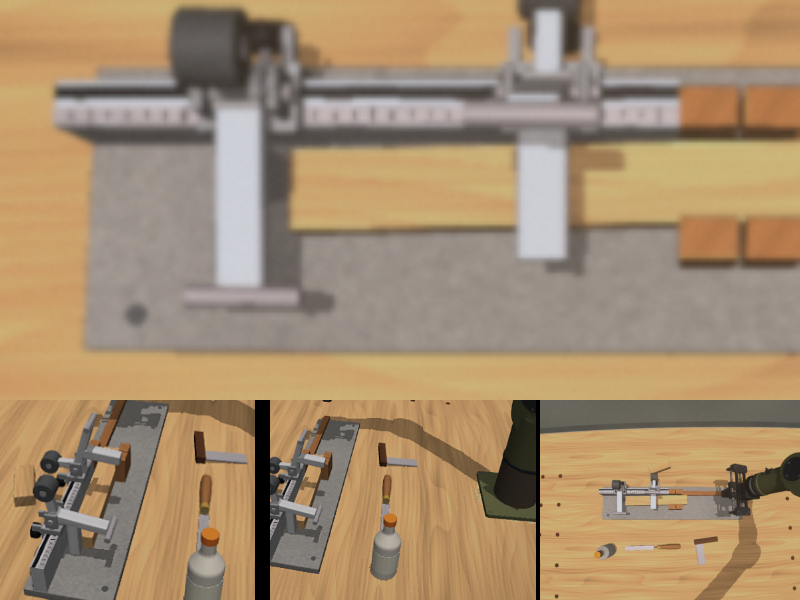

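```bash
python3 - <<'E'
from h import *
im,d,W=cloud('top')
for v in(233,238,243,248): 
    print(v,[(u,tuple(im[v,u]),tuple(W[v,u].round(3))) for u in range(200,214,2)])
E
```

```text
233 [(200, (np.uint8(196), np.uint8(197), np.uint8(203)), (np.float64(0.611), np.float64(0.243), np.float64(0.107))), (202, (np.uint8(112), np.uint8(108), np.uint8(109)), (np.float64(0.612), np.float64(0.24), np.float64(0.102))), (204, (np.uint8(80), np.uint8(74), np.uint8(72)), (np.float64(0.615), np.float64(0.241), np.float64(0.085))), (206, (np.uint8(83), np.uint8(77), np.uint8(75)), (np.float64(0.617), np.float64(0.241), np.float64(0.069))), (208, (np.uint8(95), np.uint8(86), np.uint8(79)), (np.float64(0.62), np.float64(0.241), np.float64(0.052))), (210, (np.uint8(150), np.uint8(120), np.uint8(87)), (np.float64(0.621), np.float64(0.239), np.float64(0.044))), (212, (np.uint8(202), np.uint8(164), np.uint8(112)), (np.float64(0.62), np.float64(0.233), np.float64(0.049)))]
238 [(200, (np.uint8(194), np.uint8(196), np.uint8(203)), (np.float64(0.602), np.float64(0.243), np.float64(0.108))), (202, (np.uint8(111), np.uint8(107), np.uint8(107)), (np.float64(0.603), np.float64(0.241), np.float64(0.099))), (204, (np.uint8(78), np.uint8(75), np.uint8(71)), (np.float64(0.605), np.float64(0.241
[... 1337 characters left out ...]
64(0.244), np.float64(0.102))), (202, (np.uint8(122), np.uint8(117), np.uint8(116)), (np.float64(0.585), np.float64(0.241), np.float64(0.099))), (204, (np.uint8(99), np.uint8(92), np.uint8(88)), (np.float64(0.595), np.float64(0.256), np.float64(0.02))), (206, (np.uint8(104), np.uint8(98), np.uint8(92)), (np.float64(0.595), np.float64(0.253), np.float64(0.018))), (208, (np.uint8(108), np.uint8(97), np.uint8(88)), (np.float64(0.595), np.float64(0.249), np.float64(0.018))), (210, (np.uint8(182), np.uint8(145), np.uint8(99)), (np.float64(0.591), np.float64(0.238), np.float64(0.046))), (212, (np.uint8(204), np.uint8(163), np.uint8(111)), (np.float64(0.591), np.float64(0.234), np.float64(0.046)))]
```

The strip beside arm B is its drop-leg face, at y ≈ 0.241 m. It runs straight down to the batten's end at y ≈ 0.24 m with no visible gap. Arm A is raised, B is down, and the gripper is clear.

```bash
python3 -c "
from plant import *
print(finish_job())"
```

```text
the job is handed in; nothing more can be done
None
```

The job is handed in. The first stop's arm was pushed up past its balance point and stays raised by itself. The batten was then pushed by its right end along the fence, under that arm, until it butted against the second stop, which stayed down.

**Last checks**
- **Butt against the second stop:** the drop-leg face measured y ≈ 0.241 m and the batten's left end about 0.239 m, within the camera's 2 mm, with no visible gap. During the push the force rose to about 8 N sideways (9 N in all) and the motion stopped.
- **Batten:** it lies flat, with its top at 0.047 m, and stays parallel to the fence.
- **Other things on the bench:** they look unmoved in the last picture. I did not measure them again.
- **Gripper:** it is clear of everything, with the force reading about zero at 21.5 s.

**What disagreed**
- **Fingertip position:** the real fingertips end about 41 mm short of the reported TCP along the tool axis. Both cameras showed this, and the TCP later read below bench level while the fingers were clear of the bed, so I corrected for it throughout.
- **First approach to the bar:** coming in straight from the front ran the arm into its joint limits without touching anything. I backed out and came under the bar from the front right instead.

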